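# Clamp the filter housing cover down crosswise

### The arm

A 6-joint arm with a two-finger parallel gripper is mounted at the origin on a cart in front of the work surface, level with it; the furniture and walls round the work are solid. World frame = base frame: x ahead of the robot, y to its left, z up, the work surface at z = 0. Lengths are in m, angles in degrees, forces in N, time in s.
With the tool pointing down it reaches from about 0.4 to 0.825 m from the base axis. Payload 7 kg.
Tool frame: the origin (TCP) lies midway between the tips of the shut fingers; the grasp point (between the pads) lies 19 mm behind it (ctrl.grip_point_offset is the distance from the TCP to the grasp point, in m); x points along the fingers, y is the direction in which the jaws open and shut, and the axes are right-handed (so a half turn about x gives the same grasp; the last joint's range is limited). The gripper opens to 88 mm and grips with 3 to 60 N. Pads are 19 mm wide; open, the fingers measure 130 mm over their backs; the gripper's body (78 mm by 193 mm) begins 47 mm behind the grasp point.
Start: joints at [90.533, 20.546, 0.682, 0, -70.136, -16.507], TCP at [0.186, 0.649, 0.227] pointing down, gripper open.
Joint ranges: [-176.03, 176.03], [-82.01, 121.73], [-58.28, 71.71], [-173.87, 95.51], [-174.79, -0.11], [-173.66, 173.66]. Speed limits (degrees/s): [136.94, 136.94, 172.46, 180, 180, 180].

### API

Orientations are given as [roll, pitch, yaw] about the fixed x, y, z axes, in that order (R = Rz(yaw) Ry(pitch) Rx(roll)).
In Python, from plant import ctrl gives the robot as it stands.
- The arm moves only by the tool drive_tool, never from a script. Its argument "plan" is a list of rows, each a list of 3 entries, a list of its own where there are three numbers: the shift along the tool's x, y, z in m, then the turn, a rotation vector about the tool's x, y, z in degrees, then the opening, from 0 (shut) to 1 (fully open). In form: [[[dx, dy, dz], [wx, wy, wz], grip], ...]. A call has 1 to 20 rows; each row is the pose to reach, as a shift and turn from the pose measured when the call began, along the tool's axes at that moment; what a row does not reach only later rows make up. A row lasts 1/12 s, in which the tool goes at most 41.7 mm and 7.16 degrees, less where a joint would pass 70% of its speed; a pose out of reach is approached as far as the arm can. A call with a gripper value outside its range is refused whole. The fingers move at their own pace and stop on an object; the grip force is fixed at half the most. Time passes only in rows, so rows that repeat a pose let the fingers close. It gives the time, the measured TCP pose, the force and the opening at its end, in the units of the state.
- ctrl.get_obs(): the state, without advancing time (a new reading comes with each control period).
- ctrl.snapshot(name): name is "scene" or "top" or "wrist"; returns the picture (420x560x3 uint8, blue, green, red); there is no depth.
- ctrl.get_calibration(name): a dict with "fx", "fy", "cx", "cy" (pixels), "R" (3x3) and "t" (3): a world point X has camera coordinates R X + t. Camera axes: x right, y down, z forward; pixel columns grow to the right and rows downward; lengths in m; the calibration is good to about 2 mm. A picture is of the moment at which its call begins: read the wrist's pose just before it. get_calibration takes no time and is no camera call; for the wrist camera it gives the pose at the moment of the call.
- ctrl.close_job(): hands the job in, once; it reports no verdict.
Trained networks look in the newest picture that a camera, given by its name, has taken for a name from the list of things; names that differ only in an ending like _2 or _b are one class to them, and where a whole thing is asked for, a point or a joint stands for the part that bears it (a point fixed in the world has none). Each returns a list of dicts, best first, with "confidence" (0 to 1); they miss things now and then, are a little off and sometimes report something else, mostly with a low value. They report only what shows in the picture. A call takes as long as a camera call. They do not tell look-alikes from the thing itself.
- ctrl.cut_out(camera, name): "pixels" (420x560 bool, what is visible of it) and "pixel" ([column, row] in pixels, amid what is visible of it).
- ctrl.landmark_of(camera, name): "pixel" ([column, row] in pixels: a listed point, or the origin of a listed thing).
The state is a dict: "clock": time; "joint_pos": joint angles; "qvel": joint speeds; "tau": joint torques, N m; "tool_pos": TCP position; "orientation": TCP orientation; "force": force on the tool from outside, world axes, zero at the start; "moment": the same for the moment, N m; "opening": finger opening in m.
Only numpy, scipy, OpenCV 4.12 (cv2) and the standard library are available. Lean on these libraries where they do the work, as an engineer would, in place of code of your own. Each camera call takes 0.05 s, during which the arm holds its last target. There are 200 camera calls.

### The job

Close the filter housing: swing its four clamp levers clockwise, always going from one to the one diagonally opposite, in two rounds - first each about half-way (some 35 degrees), then, crosswise again, each until the cover is home and the lever is firm: a push of 4 to 5 N at its grip pin, while more than 7 N would strip it. Do not let the cover tip by more than about 2.5 degrees, leave the things round it alone and take the gripper away.

Things in the scene. Friction and masses are not known exactly. Their poses are not given: they have to be found in the camera images.
- housing: Filter housing: aluminium block 136 x 136 x 40 mm fixed to the bench with a short hose fitting on its -y side. Origin: centre of its underside, z up. Four threaded studs stand at x, y = +-42 mm in its frame, each with a clamp nut. Its position and yaw differ from start to start.
- cover: Loose square steel cover (flange), 124 x 124 x 10 mm with a low round boss, lying on four springy gasket pads, guided at the middle of its edges. Origin: centre of its underside, about 47 mm above the bench while loose; z up when level. It is home when it rests on four hard stops, which lie 1.5 to 5.1 mm lower; how much differs from start to start and cannot be seen.
- nut_a: Clamp nut at the housing's +x +y corner (its diagonal opposite is nut_c). Origin on its vertical axis at the nut's foot, 57 mm above the bench at lever value 0; axes those of the housing. It carries the lever, sinks 3 mm per rad of lever turn and stays where it is left.
- lever_a (a joint): Turn of nut a's lever in rad; grows clockwise seen from above (tightening); starts between 0 and 0.15, limit 2.8. At 0 the lever points 0.8 rad anticlockwise of the direction from the housing's centre through the nut. Its nut meets the cover at about 0.2 and has it home somewhere between 0.7 and 1.9, alike for all four; half-way is about 0.6; firm comes 0.15 to 0.4 past home.
- pin_a (a point): Middle of lever a's upright black grip pin, 12 mm thick, 38 mm from and parallel to the nut's axis, 40 mm above the nut's origin. Pin top 20 mm above this point, top of the 10 mm wide arm 20 mm below. Push square to the lever after a slow step: 0 to 1.5 N loose, to 2.5 N pressing the gasket, then 1 N more per 0.1 rad. Under 3 N is slack, 4 to 5 N right, over 7 N strips. Moving reads 2 N more.
- nut_b: Clamp nut at the housing's -x +y corner (its diagonal opposite is nut_d). Origin on its vertical axis at the nut's foot, 57 mm above the bench at lever value 0; axes those of the housing. It carries the lever, sinks 3 mm per rad of lever turn and stays where it is left.
- lever_b (a joint): Turn of nut b's lever in rad; grows clockwise seen from above (tightening); starts between 0 and 0.15, limit 2.8. At 0 the lever points 0.8 rad anticlockwise of the direction from the housing's centre through the nut. Its nut meets the cover at about 0.2 and has it home somewhere between 0.7 and 1.9, alike for all four; half-way is about 0.6; firm comes 0.15 to 0.4 past home.
- pin_b (a point): Middle of lever b's upright black grip pin, 12 mm thick, 38 mm from and parallel to the nut's axis, 40 mm above the nut's origin. Pin top 20 mm above this point, top of the 10 mm wide arm 20 mm below. Push square to the lever after a slow step: 0 to 1.5 N loose, to 2.5 N pressing the gasket, then 1 N more per 0.1 rad. Under 3 N is slack, 4 to 5 N right, over 7 N strips. Moving reads 2 N more.
- nut_c: Clamp nut at the housing's -x -y corner (its diagonal opposite is nut_a). Origin on its vertical axis at the nut's foot, 57 mm above the bench at lever value 0; axes those of the housing. It carries the lever, sinks 3 mm per rad of lever turn and stays where it is left.
- lever_c (a joint): Turn of nut c's lever in rad; grows clockwise seen from above (tightening); starts between 0 and 0.15, limit 2.8. At 0 the lever points 0.8 rad anticlockwise of the direction from the housing's centre through the nut. Its nut meets the cover at about 0.2 and has it home somewhere between 0.7 and 1.9, alike for all four; half-way is about 0.6; firm comes 0.15 to 0.4 past home.
- pin_c (a point): Middle of lever c's upright black grip pin, 12 mm thick, 38 mm from and parallel to the nut's axis, 40 mm above the nut's origin. Pin top 20 mm above this point, top of the 10 mm wide arm 20 mm below. Push square to the lever after a slow step: 0 to 1.5 N loose, to 2.5 N pressing the gasket, then 1 N more per 0.1 rad. Under 3 N is slack, 4 to 5 N right, over 7 N strips. Moving reads 2 N more.
- nut_d: Clamp nut at the housing's +x -y corner (its diagonal opposite is nut_b). Origin on its vertical axis at the nut's foot, 57 mm above the bench at lever value 0; axes those of the housing. It carries the lever, sinks 3 mm per rad of lever turn and stays where it is left.
- lever_d (a joint): Turn of nut d's lever in rad; grows clockwise seen from above (tightening); starts between 0 and 0.15, limit 2.8. At 0 the lever points 0.8 rad anticlockwise of the direction from the housing's centre through the nut. Its nut meets the cover at about 0.2 and has it home somewhere between 0.7 and 1.9, alike for all four; half-way is about 0.6; firm comes 0.15 to 0.4 past home.
- pin_d (a point): Middle of lever d's upright black grip pin, 12 mm thick, 38 mm from and parallel to the nut's axis, 40 mm above the nut's origin. Pin top 20 mm above this point, top of the 10 mm wide arm 20 mm below. Push square to the lever after a slow step: 0 to 1.5 N loose, to 2.5 N pressing the gasket, then 1 N more per 0.1 rad. Under 3 N is slack, 4 to 5 N right, over 7 N strips. Moving reads 2 N more.
- petri: Petri dish, 61 mm across, 12 mm high; a bystander. Origin: centre of its underside. It is stuck down.
- forceps: Steel forceps lying flat, 12 x 124 x 8 mm; a bystander. Origin: centre of its underside.
- beaker: Clear plastic beaker, 59 mm across, 70 mm high; a bystander. Origin: centre of its underside. It is stuck down.
- dropper: Small white bottle with blue cap, 34 mm across, 78 mm high; a bystander. Origin: centre of its underside.
- tape: Roll of clear tape lying flat, 66 mm across, 12 mm high; a bystander. Origin: centre of its underside. It is stuck down.
- film: White cardboard box, 55 x 120 x 50 mm; a bystander. Origin: centre of its underside.
Not all that is in view belongs to the job. There is more than one size of the cover; the one meant has the size given above.

How it is judged (in metres and radians):
On the way, in this order (a step that is already met when the one before it is completed fails the run):
1. two diagonally opposite levers have been turned to more than 0.4 rad while the other two are still under 0.3 (((value of joint each of lever_a, lever_c above 0.4 rad and value of joint each of lever_b, lever_d below 0.3 rad) or (value of joint each of lever_b, lever_d above 0.4 rad and value of joint each of lever_a, lever_c below 0.3 rad))), for 0.1 s.
2. first round done: all four levers past 0.4 rad, none firm yet (each nut presses with under 15 N) (value of joint each of lever_a, lever_b, lever_c, lever_d above 0.4 rad and contact force between each of nut_a, nut_b, nut_c, nut_d and cover below 15 N), for 0.1 s.
3. second round: two diagonally opposite nuts are firm (each presses the cover with over 15 N) while the other two are not yet (((contact force between each of nut_a, nut_c and cover above 15 N and contact force between each of nut_b, nut_d and cover below 15 N) or (contact force between each of nut_b, nut_d and cover above 15 N and contact force between each of nut_a, nut_c and cover below 15 N))), for 0.1 s.
At the end, for the whole second after the job is handed in: all four nuts press the cover with more than 15 N each (about 3 N of push at the pin), which is only possible with the cover home on its stops; the cover is level within 0.7 degrees and at rest (contact force between each of nut_a, nut_b, nut_c, nut_d and cover above 15 N and angle between cover's own z axis and vertical below 0.012 rad and linear speed of cover below 0.01 m/s); the robot touches nothing.
It fails at once if the cover was tipped by more than 2.8 degrees (angle between cover's own z axis and vertical above 0.05 rad).
It fails at once if a nut was overtightened (pressed the cover with more than 80 N) (contact force between any of nut_a, nut_b, nut_c, nut_d and cover above 80 N).
It fails at once if a bystander (forceps, dropper bottle or film box) was shifted by more than 4 cm (distance of any of forceps, dropper, film from where it was at the start of the episode above 0.04 m).
It also fails if it takes over 72 s, if anything falls off the work surface, if the arm or the gripper's body presses on something with over 40 N, if the wrist force passes 120 N, or if a joint passes its speed limit or range.

## Working session

There is one attempt and no reset: what is moved stays moved. The work goes in short steps, Python scripts to look and compute and a tool call to move; the robot and the scene stay as the last step left them, time stands still between calls to the robot, and variables do not carry over. Pictures are saved under pics/ and viewed, about 8 in all and at most 12, crops included, and the job is handed in when it is done.

Besides the shell and the picture viewer there is one more tool, called after ">>>" by a JSON object that holds its "name" and its "arguments", one argument or row to a line. drive_tool: Moves the arm, as the interface text tells. Its arguments: {"type":"object","properties":{"plan":{"type":"array","items":{"type":"array"}}},"required":["plan"]}

```bash
ls; mkdir -p pics
python3 - <<'E'
from plant import ctrl
import cv2,numpy as np
o=ctrl.get_obs();print({k:np.round(v,3).tolist() for k,v in o.items()})
a=ctrl.snapshot("top");b=ctrl.snapshot("scene")
cv2.imwrite("pics/top.png",a)
cv2.imwrite("pics/scene.png",b)
for c in("top","scene"):
    K=ctrl.get_calibration(c);print(c,{k:np.round(v,3).tolist() for k,v in K.items()})
    for n in("housing","cover","nut_a","pin_a","beaker","dropper","film","forceps"):
        print(c,n,[(np.round(d["pixel"],1).tolist(),round(d["confidence"],2)) for d in ctrl.landmark_of(c,n)])
E
```

```text
pics
{'clock': 0.0, 'joint_pos': [90.535, 20.592, 0.632, -0.02, -70.136, -16.509], 'qvel': [-0.023, 0.006, 0.107, -0.151, -0.006, -0.037], 'tau': [-0.0, -58.272, 29.305, 6.997, 0.007, -0.0], 'tool_pos': [0.186, 0.648, 0.226], 'orientation': [95.359, 89.902, -100.621], 'force': [-0.573, 0.032, -0.703], 'moment': [-0.041, -0.022, 0.008], 'opening': 0.088}
top {'fx': 428.012, 'fy': 428.012, 'cx': 276.893, 'cy': 217.404, 'R': [[-0.001, -1.0, -0.01], [-0.989, 0.002, -0.145], [0.145, 0.009, -0.989]], 't': [0.029, 0.582, 1.179]}
top housing []
top cover [([308.2, 217.6], 0.93), ([203.5, 169.8], 0.83)]
top nut_a [([300.2, 232.7], 0.57), ([328.1, 226.8], 0.56), ([287.3, 204.6], 0.52), ([318.5, 197.1], 0.42)]
top pin_a [([276.0, 206.3], 0.63), ([340.8, 225.9], 0.63), ([314.4, 183.7], 0.55), ([303.4, 247.0], 0.51)]
top beaker [([265.5, 174.2], 0.85)]
top dropper [([304.5, 170.5], 0.46)]
top film [([429.0, 207.8], 0.84)]
top forceps [([360.2, 208.8], 0.59)]
scene {'fx': 387.623, 'fy': 387.623, 'cx': 270.63, 'cy': 204.521, 'R': [[0.889, -0.457, -0.016], [-0.278, -0.512, -0.813], [0.363, 0.727, -0.582]], 't': [-0.511, 0.246, 0.899]}
scene housing []
scene cover [([279.7, 179.1], 0.66), ([286.4, 231.2], 0.56)]
scene nut_a [([279.0, 245.5], 0.68), ([307.3, 227.4], 0.68), ([257.6, 229.4], 0.48), ([281.4, 214.7], 0.47)]
scene pin_a [([249.4, 225.8], 0.48), ([315.2, 213.1], 0.45)]
scene beaker [([301.5, 210.0], 0.92), ([328.7, 230.1], 0.31)]
scene dropper [([329.3, 226.5], 0.69), ([272.7, 199.7], 0.22)]
scene film [([379.9, 340.6], 0.63), ([248.7, 224.5], 0.52)]
scene forceps [([320.4, 282.6], 0.64)]
```

```bash
cat > h.py <<'E'
from plant import ctrl
import cv2,numpy as np
def proj(c,X):
    K=ctrl.get_calibration(c);p=np.asarray(X)@np.array(K["R"]).T+K["t"]
    return np.c_[K["fx"]*p[:,0]/p[:,2]+K["cx"],K["fy"]*p[:,1]/p[:,2]+K["cy"]]
def back(c,px,z):
    K=ctrl.get_calibration(c);R=np.array(K["R"]);o=-R.T@K["t"]
    d=R.T@[(px[0]-K["cx"])/K["fx"],(px[1]-K["cy"])/K["fy"],1];return o+d*(z-o[2])/d[2]
E
python3 - <<'E'
from h import *
a=cv2.imread("pics/top.png");b=cv2.imread("pics/scene.png")
cv2.imwrite("pics/c1.png",cv2.resize(a[120:300,170:450],(800,514),interpolation=cv2.INTER_CUBIC))
cv2.imwrite("pics/c2.png",cv2.resize(b[130:370,200:440],(600,600),interpolation=cv2.INTER_CUBIC))
for n,p,z in [("cov",(308.2,217.6),.047),("cov2",(203.5,169.8),.02),("nutA",(300.2,232.7),.057),("nut",(328.1,226.8),.057),("nut",(287.3,204.6),.057),("nut",(318.5,197.1),.057),
 ("pin",(276,206.3),.097),("pin",(340.8,225.9),.097),("pin",(314.4,183.7),.097),("pin",(303.4,247),.097),("beaker",(265.5,174.2),0),("dropper",(304.5,170.5),0),("film",(429,207.8),0),("forc",(360.2,208.8),0)]:
    print(n,back("top",p,z).round(3))
E
```

```text
cov [ 0.58  -0.061  0.047]
cov2 [0.728 0.245 0.02 ]
nutA [ 0.536 -0.037  0.057]
nut [ 0.553 -0.116  0.057]
nut [ 0.616 -0.002  0.057]
nut [ 0.638 -0.09   0.057]
pin [0.605 0.03  0.097]
pin [ 0.55  -0.146  0.097]
pin [ 0.667 -0.076  0.097]
pin [ 0.493 -0.044  0.097]
beaker [0.719 0.062 0.   ]
dropper [ 0.73  -0.055  0.   ]
film [ 0.616 -0.421  0.   ]
forc [ 0.613 -0.218  0.   ]
```

View pics/c1.png

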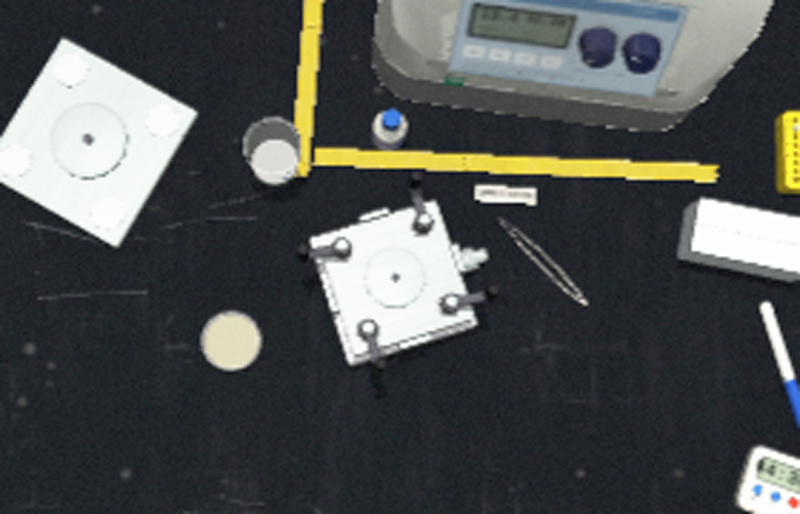

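View pics/c2.png

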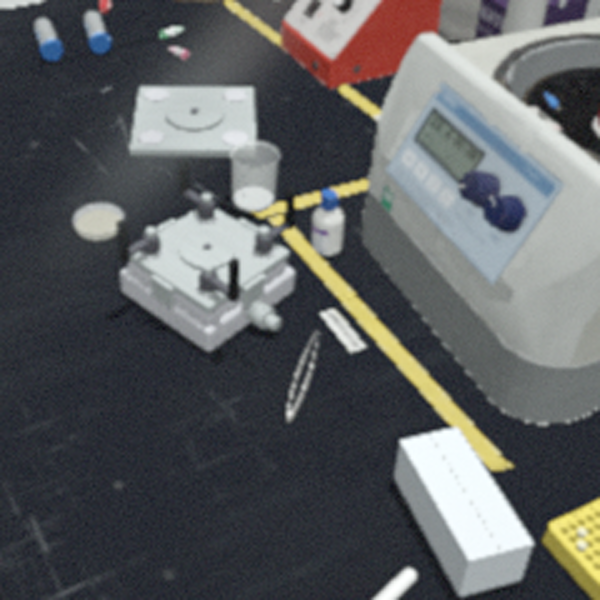

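The top crop shows the housing at top pixel (308,217), with its hose fitting to the right at (334,210). That gives a yaw of about +15°. The look-alike cover is at (203,170): larger, lying flat, with no nuts. The wanted cover is the smaller one with levers at (308,217), and the four nuts and pins agree with the given sizes. The scene crop confirms the levers and pins, with the dropper and beaker behind and the forceps to the side.

```bash
cat >> h.py <<'E'
from scipy.spatial.transform import Rotation as Ro
from scipy.optimize import least_squares
def pose():
    o=ctrl.get_obs();return o,np.array(o["tool_pos"]),Ro.from_euler("xyz",o["orientation"],degrees=True)
def rel(p,yaw,base=None):
    """shift (mm) and turn (deg) in the tool frame to position p, tool down, tool-y at world yaw (deg)"""
    o,p0,R0=base or pose();c,s=np.cos(np.radians(yaw)),np.sin(np.radians(yaw))
    x=np.array([0,0,-1.]);y=np.array([c,s,0]);R=Ro.from_matrix(np.c_[x,y,np.cross(x,y)])
    return (R0.inv().apply(np.array(p)-p0)*1000).round(1).tolist(),(R0.inv()*R).as_rotvec(degrees=True).round(1).tolist()
def yawnow():
    y=pose()[2].as_matrix()[:,1];return np.degrees(np.arctan2(y[1],y[0]))
E
python3 - <<'E'
from h import *
print(yawnow(),pose()[2].as_matrix().round(2).tolist())
K=ctrl.get_calibration("wrist");R=np.array(K["R"]);print((-R.T@K["t"]).round(3),R.round(2).tolist(),K["fx"])
for y in (-90,-75,-60,0,90):print(y,rel([.58,-.06,.26],y))
E
```

```text
-105.97676044865761 [[-0.0, -0.28, -0.96], [-0.0, -0.96, 0.28], [-1.0, 0.0, 0.0]]
[0.264 0.626 0.384] [[-0.28, -0.96, 0.0], [-0.92, 0.26, 0.3], [-0.29, 0.08, -0.95]] 340.2817917232546
-90 ([-33.4, 573.0, -574.1], [-16.0, 0.0, -0.0])
-75 ([-33.4, 573.0, -574.1], [-31.0, 0.0, -0.0])
-60 ([-33.4, 573.0, -574.1], [-46.0, 0.0, -0.0])
0 ([-33.4, 573.0, -574.1], [-106.0, 0.0, 0.0])
90 ([-33.4, 573.0, -574.1], [164.0, -0.0, -0.0])
```

>>> {"name": "drive_tool", "arguments": {
  "plan": [
    [[-0.033,0.573,-0.574],[58,0,0],0.35],
    [[-0.033,0.573,-0.574],[58,0,0],0.35],
    [[-0.033,0.573,-0.574],[58,0,0],0.35],
    [[-0.033,0.573,-0.574],[58,0,0],0.35],
    [[-0.033,0.573,-0.574],[58,0,0],0.35],
    [[-0.033,0.573,-0.574],[58,0,0],0.35],
    [[-0.033,0.573,-0.574],[58,0,0],0.35],
    [[-0.033,0.573,-0.574],[58,0,0],0.35],
    [[-0.033,0.573,-0.574],[58,0,0],0.35],
    [[-0.033,0.573,-0.574],[58,0,0],0.35],
    [[-0.033,0.573,-0.574],[58,0,0],0.35],
    [[-0.033,0.573,-0.574],[58,0,0],0.35],
    [[-0.033,0.573,-0.574],[58,0,0],0.35],
    [[-0.033,0.573,-0.574],[58,0,0],0.35],
    [[-0.033,0.573,-0.574],[58,0,0],0.35],
    [[-0.033,0.573,-0.574],[58,0,0],0.35],
    [[-0.033,0.573,-0.574],[58,0,0],0.35],
    [[-0.033,0.573,-0.574],[58,0,0],0.35],
    [[-0.033,0.573,-0.574],[58,0,0],0.35],
    [[-0.033,0.573,-0.574],[58,0,0],0.35]
  ]
}}

```text
clock: 2.57
tool_pos: [0.5814, -0.0637, 0.2595]
orientation: [178.3, 90.0, -75.8]
force: [0.3, 1.1, 0.5]
opening: 0.0308
```

```bash
cat >> h.py <<'E'
N=np.array([[42,42],[-42,42],[-42,-42],[42,-42]])/1000
def geo(q):
    c,s=np.cos(q[2]),np.sin(q[2]);n=q[:2]+N@np.array([[c,s],[-s,c]])
    th=q[2]+np.pi/4+np.arange(4)*np.pi/2+0.8-np.array(q[3:7])
    u=np.c_[np.cos(th),np.sin(th)];sink=.003*np.array(q[3:7])
    return n,th,np.c_[n,.057-sink],np.c_[n+.038*u,.097-sink]
def measure(cams,q0,tol=12):
    ob=[]
    for c in cams:
        im=ctrl.snapshot(c)
        _,_,A,B=geo(q0)
        for nm,X in(("nut_a",A),("pin_a",B)):
            det=ctrl.landmark_of(c,nm);P=proj(c,X)
            for i in range(4):
                d=[np.linalg.norm(np.array(k["pixel"])-P[i]) for k in det]
                if d and min(d)<tol: ob.append((c,nm[0]=="p",i,det[int(np.argmin(d))]["pixel"]))
    Ks={c:ctrl.get_calibration(c) for c in cams}
    def f(q):
        _,_,A,B=geo(q);r=[]
        for c,p,i,px in ob:
            K=Ks[c];v=np.array(K["R"])@(B if p else A)[i]+K["t"]
            r+=[K["fx"]*v[0]/v[2]+K["cx"]-px[0],K["fy"]*v[1]/v[2]+K["cy"]-px[1]]
        return np.r_[np.array(r),(np.array(q[3:7])-q0[3:7])*5]
    s=least_squares(f,q0,loss="soft_l1",x_scale=[.01,.01,.1]+[.1]*4);return s.x,ob,f(s.x)[:-4].reshape(-1,2),im
E
python3 - <<'E'
from h import *
q0=np.array([.587,-.061,.26,.08,.08,.08,.08])
q,ob,r,im=measure(["wrist"],q0,30)
print(q.round(4));
for o,e in zip(ob,r):print(o[:3],np.round(o[3],1),e.round(1))
for X,col in((geo(q)[2],(0,0,255)),(geo(q)[3],(0,255,0))):
    for p in proj("wrist",X):cv2.circle(im,tuple(np.int32(p.round())),3,col,1)
cv2.imwrite("pics/w1.png",im)
np.save("q.npy",q)
E
```

```text
[ 0.58   -0.0573  0.3285  0.1062  0.0573  0.2219  0.1713]
('wrist', False, 0) [242.2 232.2] [-0.9  0.6]
('wrist', False, 1) [314.7 228.4] [1.5 0.7]
('wrist', False, 2) [316.  152.4] [-1.3  0.7]
('wrist', False, 3) [235.1 160.1] [-0.5 -2.7]
('wrist', True, 1) [358.2 241.8] [0.2 0.1]
('wrist', True, 2) [327.2 116.9] [ 0.  -0.8]
('wrist', True, 3) [187.5 158.5] [1.2 0.1]
```

View pics/w1.png

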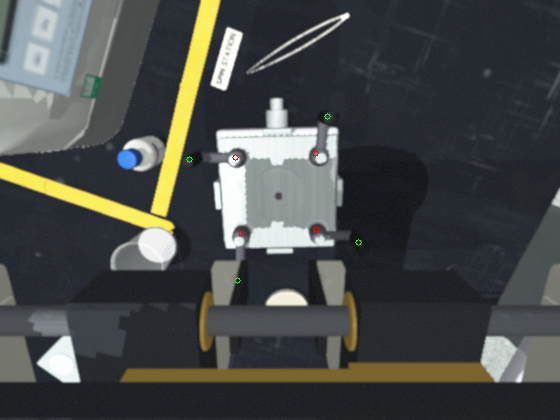

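Run:
```python
from h import *
q0=np.load("q.npy");q0[2]=.28;q0[3:]=.08
for cams in(["top"],["wrist","top","scene"]):
    q,ob,r,im=measure(cams,q0,16)
    print(q.round(4),len(ob))
    if len(cams)>1:
        for o,e in zip(ob,r):print(o[:3],e.round(1))
np.save("q.npy",q)
c=ctrl.cut_out("wrist","cover")
for d in c:
    m=d["pixels"].astype(np.uint8);print(d["confidence"],m.sum(),cv2.minAreaRect(cv2.findNonZero(m)))
    rr=cv2.boxPoints(cv2.minAreaRect(cv2.findNonZero(m)))
    W=np.array([back("wrist",p,.057) for p in rr]);print(W.round(4).tolist(),W.mean(0))
```

```text
[ 0.5808 -0.0577  0.2863 -0.0193 -0.1166  0.0969  0.08  ] 6
[ 0.5809 -0.0592  0.3164 -0.0127  0.0029  0.1435  0.0933] 21
('wrist', False, 0) [-0.4  1.1]
('wrist', False, 1) [-1.  -1.8]
('wrist', False, 2) [-0.9  1.6]
('wrist', False, 3) [ 1.2 -1.5]
('wrist', True, 1) [-0.2  1.1]
('wrist', True, 2) [-0.1  0.7]
('wrist', True, 3) [ 1.3 -0.1]
('top', False, 0) [0.2 0.8]
('top', False, 1) [0.7 2. ]
('top', False, 2) [ 0.7 -1.3]
('top', True, 0) [-0.2  0.4]
('top', True, 1) [ 1.4 -0.3]
('top', True, 2) [ 2.  -1.3]
('scene', False, 0) [-1.2 -0.1]
('scene', False, 1) [1.1 3.1]
('scene', False, 2) [ 2.5 -0.4]
('scene', False, 3) [-4.1 -0.5]
('scene', True, 0) [ 0.3 -1.3]
('scene', True, 1) [1.9 2.3]
('scene', True, 2) [-0.3  1. ]
('scene', True, 3) [-0.4  0.2]
0.57 10829 ((276.8838195800781, 187.01681518554688), (112.00801849365234, 117.99717712402344), 88.88761138916016)
[[0.6569, -0.1012, 0.057], [0.5413, -0.1368, 0.057], [0.4991, -0.0211, 0.057], [0.6268, 0.0185, 0.057]] [ 0.58100999 -0.06018103  0.057     ]
0.48 790 ((337.46881103515625, 233.1465606689453), (65.54206085205078, 22.907697677612305), 16.113418579101562)
[[0.5387, -0.0183, 0.057], [0.5396, -0.0449, 0.057], [0.4653, -0.0441, 0.057], [0.4628, -0.017, 0.057]] [ 0.50161341 -0.03106882  0.057     ]
0.42 683 ((321.6424865722656, 133.46229553222656), (21.966588973999023, 55.4852294921875), 16.144338607788086)
[[0.564, -0.1016, 0.057], [0.5649, -0.1564, 0.057], [0.5427, -0.1568, 0.057], [0.5407, -0.1016, 0.057]] [ 0.55305168 -0.12909408  0.057     ]
```

```bash
cat >> h.py <<'E'
def tcp(q,i,v,lead):
    qq=np.array(q,float);qq[3+i]=v;n,th,_,_=geo(qq);t=th[i]
    u=np.array([np.cos(t),np.sin(t)]);w=np.array([u[1],-u[0]])   # w: clockwise tangent
    return n[i]+.038*u+lead*w,np.degrees(t)-90
def way(q,i,lst,flip,base=None):
    b=base or pose()
    for v,lead,z in lst:
        p,y=tcp(q,i,v,lead);d,w=rel([*p,z],y+180*flip,b)
        print(f"v={v:.2f} lead={lead*1000:.1f} z={z:.3f} [{np.round(np.array(d)/1000,4).tolist()}, {w}]")
def state(q,i,f0=0):
    """lever value if the trailing pad touches pin, and forces along tangent/radial"""
    o,p,R=pose();n=geo(q)[0][i];d=p[:2]-n;y=R.as_matrix()[:2,1]
    s=1 if y@np.array([d[1],-d[0]])>0 else -1;w=s*y/np.linalg.norm(y);pin=p[:2]-w*(o["opening"]/2-.006)-n
    th0=q[2]+np.pi/4+i*np.pi/2+.8;v=(th0-np.arctan2(pin[1],pin[0])+np.pi)%(2*np.pi)-np.pi
    u=np.array([-w[1],w[0]]);F=np.array(o["force"])-f0
    print("t",round(o["clock"],2),"v",round(v,3),"rad",round(np.linalg.norm(pin)*1000,1),"push",round(-F[:2]@w,2),"radial",round(F[:2]@u,2),"Fz",round(F[2],2),"tcp",p.round(4),"j6",o["joint_pos"][5])
E
python3 - <<'E'
from h import *
q=np.load("q.npy");q[3:]=.07
way(q,0,[(.07,0,.14),(.07,0,.088)]+[(v,.0094,.088) for v in(.07,.17,.27,.37,.47,.57)],1)
print(ctrl.get_obs()["joint_pos"])
E
```

```text
v=0.07 lead=0.0 z=0.140 [[0.1197, -0.0422, 0.0817], [1.1, 0.0, 0.0]]
v=0.07 lead=0.0 z=0.088 [[0.1717, -0.0422, 0.0817], [1.1, 0.0, 0.0]]
v=0.07 lead=9.4 z=0.088 [[0.1717, -0.0516, 0.0815], [1.1, 0.0, 0.0]]
v=0.17 lead=9.4 z=0.088 [[0.1717, -0.0554, 0.0803], [6.8, 0.0, 0.0]]
v=0.27 lead=9.4 z=0.088 [[0.1717, -0.0589, 0.0787], [12.6, 0.0, 0.0]]
v=0.37 lead=9.4 z=0.088 [[0.1717, -0.0624, 0.0768], [18.3, 0.0, 0.0]]
v=0.47 lead=9.4 z=0.088 [[0.1717, -0.0656, 0.0746], [24.0, 0.0, 0.0]]
v=0.57 lead=9.4 z=0.088 [[0.1717, -0.0685, 0.072], [29.7, 0.0, 0.0]]
[ 1.33296642e+01  1.07772152e+01 -8.37227104e+00 -2.57229937e-03
 -7.08382761e+01  2.71975563e+00]
```

>>> {"name": "drive_tool", "arguments": {
  "plan": [
    [[0.06,-0.042,0.082],[1,0,0],0.35],
    [[0.12,-0.042,0.082],[1,0,0],0.35],
    [[0.12,-0.042,0.082],[1,0,0],0.35],
    [[0.12,-0.042,0.082],[1,0,0],0.35],
    [[0.145,-0.042,0.082],[1,0,0],0.35],
    [[0.171,-0.042,0.082],[1,0,0],0.35],
    [[0.171,-0.042,0.082],[1,0,0],0.35]
  ]
}}

```text
clock: 3.95
tool_pos: [0.5943, 0.0304, 0.0834]
orientation: [87.8, 89.5, -167.2]
force: [-1.5, -0.4, -1.0]
opening: 0.0306
```

Run:
```python
from h import *
q=np.load("q.npy");q[3:]=.07
state(q,0);cv2.imwrite("pics/w2.png",ctrl.snapshot("wrist")[150:420])
b=ctrl.snapshot("scene");cv2.imwrite("pics/s2.png",cv2.resize(b[160:290,200:360],(640,520),interpolation=cv2.INTER_CUBIC))
```

```text
t 3.95 v -0.25 rad 40.9 push 1.52 radial -0.03 Fz -1.05 tcp [0.5943 0.0304 0.0834] j6 -6.590699271831309
```

View pics/w2.png

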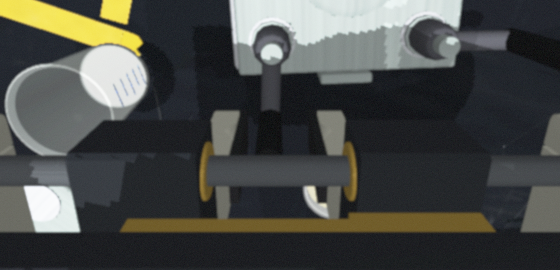

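The wrist crop shows lever a's pin between the fingers at (269,130), close to mid-gap at column 278. Next I turn it.

Run:
```python
from h import *
q=np.load("q.npy");q[3:]=.07
way(q,0,[(v,.0094,.086) for v in(.07,.17,.27,.37,.47,.57)]+[(.57,0,.086),(.57,0,.14)],1)
for k in range(4): state(q,0); ctrl.snapshot("top")
```

```text
v=0.07 lead=9.4 z=0.086 [[0.0024, -0.01, -0.0002], [0.1, -0.0, -0.1]]
v=0.17 lead=9.4 z=0.086 [[0.0024, -0.0137, -0.0013], [5.8, -0.0, -0.1]]
v=0.27 lead=9.4 z=0.086 [[0.0024, -0.0173, -0.0028], [11.6, -0.0, -0.1]]
v=0.37 lead=9.4 z=0.086 [[0.0024, -0.0208, -0.0047], [17.3, -0.0, -0.1]]
v=0.47 lead=9.4 z=0.086 [[0.0024, -0.024, -0.0069], [23.0, -0.1, -0.1]]
v=0.57 lead=9.4 z=0.086 [[0.0024, -0.027, -0.0094], [28.8, -0.1, -0.1]]
v=0.57 lead=0.0 z=0.086 [[0.0024, -0.0188, -0.0049], [28.8, -0.1, -0.1]]
v=0.57 lead=0.0 z=0.140 [[-0.0516, -0.0187, -0.0049], [28.8, -0.1, -0.1]]
t 4.05 v -0.183 rad 39.4 push -0.7 radial 0.78 Fz 0.93 tcp [0.5974 0.0305 0.0884] j6 -6.587630428125049
t 4.1 v -0.156 rad 39.1 push -1.24 radial -0.19 Fz 0.92 tcp [0.5984 0.0307 0.0898] j6 -6.588417845935824
t 4.15 v -0.143 rad 39.0 push -0.1 radial -0.05 Fz -0.2 tcp [0.5988 0.0308 0.0905] j6 -6.58694310083404
t 4.2 v -0.144 rad 39.0 push -0.47 radial 0.36 Fz 0.91 tcp [0.5989 0.0309 0.0908] j6 -6.588469231131415
```

Run:
```python
from h import *
q=np.load("q.npy");q[3:]=.07
way(q,0,[(v,.0094,.088) for v in(.07,.17,.27,.37,.47,.57)]+[(.57,0,.088)],1)
```

```text
v=0.07 lead=9.4 z=0.088 [[0.0027, -0.0085, -0.0002], [0.1, 0.0, 0.2]]
v=0.17 lead=9.4 z=0.088 [[0.0028, -0.0122, -0.0013], [5.8, 0.0, 0.2]]
v=0.27 lead=9.4 z=0.088 [[0.0028, -0.0158, -0.0028], [11.6, 0.0, 0.2]]
v=0.37 lead=9.4 z=0.088 [[0.0028, -0.0193, -0.0047], [17.3, 0.0, 0.2]]
v=0.47 lead=9.4 z=0.088 [[0.0028, -0.0225, -0.0068], [23.0, 0.0, 0.2]]
v=0.57 lead=9.4 z=0.088 [[0.0028, -0.0255, -0.0093], [28.7, 0.1, 0.2]]
v=0.57 lead=0.0 z=0.088 [[0.0028, -0.0173, -0.0048], [28.7, 0.1, 0.2]]
```

>>> {"name": "drive_tool", "arguments": {
  "plan": [
    [[0.003,-0.0045,0],[0,0,0],0.35],
    [[0.003,-0.0085,0],[0,0,0],0.35],
    [[0.003,-0.01,-0.001],[3,0,0],0.35],
    [[0.003,-0.012,-0.001],[6,0,0],0.35],
    [[0.003,-0.014,-0.002],[9,0,0],0.35],
    [[0.003,-0.016,-0.003],[12,0,0],0.35],
    [[0.003,-0.0175,-0.004],[15,0,0],0.35],
    [[0.003,-0.019,-0.005],[17,0,0],0.35],
    [[0.003,-0.021,-0.006],[20,0,0],0.35],
    [[0.003,-0.0225,-0.007],[23,0,0],0.35],
    [[0.003,-0.024,-0.008],[26,0,0],0.35],
    [[0.003,-0.0255,-0.009],[29,0,0],0.35],
    [[0.003,-0.0255,-0.009],[29,0,0],0.35],
    [[0.003,-0.0255,-0.009],[29,0,0],0.35],
    [[0.003,-0.0255,-0.009],[29,0,0],0.35]
  ]
}}

```text
clock: 5.5
tool_pos: [0.6261, 0.0288, 0.088]
orientation: [-59.7, 89.8, 16.5]
force: [-0.1, -0.4, 0.7]
opening: 0.0309
```

Run:
```python
from h import *
q=np.load("q.npy")
for k in range(3):state(q,0);ctrl.snapshot("top")
q[3:]=.07
print(ctrl.get_obs()["opening"])
way(q,0,[(.57,0,.088),(.57,0,.15)],1)
way(q,2,[(.07,0,.15),(.07,0,.088)]+[(v,.0094,.088) for v in(.07,.17,.27,.37,.47,.57)],1 if abs(tcp(q,2,0,0)[1]%360-10)<60 else 0)
print(tcp(q,0,.07,0)[1],tcp(q,2,.07,0)[1])
```

```text
t 5.5 v 0.57 rad 38.4 push 0.03 radial -0.38 Fz 0.66 tcp [0.6261 0.0288 0.088 ] j6 -34.34617413691354
t 5.55 v 0.577 rad 38.5 push 1.41 radial -0.73 Fz -0.11 tcp [0.626  0.0289 0.088 ] j6 -34.361875786847804
t 5.6 v 0.58 rad 38.5 push 0.29 radial 0.12 Fz 0.06 tcp [0.626  0.0289 0.088 ] j6 -34.37744680363079
0.030747949369484846
v=0.57 lead=0.0 z=0.088 [[-0.0, 0.0094, -0.0005], [-0.2, 0.1, 0.2]]
v=0.57 lead=0.0 z=0.150 [[-0.062, 0.0092, -0.0004], [-0.2, 0.1, 0.2]]
v=0.07 lead=0.0 z=0.150 [[-0.0624, 0.0174, -0.1874], [-28.9, 0.1, 0.2]]
v=0.07 lead=0.0 z=0.088 [[-0.0004, 0.0176, -0.1875], [-28.9, 0.1, 0.2]]
v=0.07 lead=9.4 z=0.088 [[-0.0004, 0.0259, -0.1921], [-28.9, 0.1, 0.2]]
v=0.17 lead=9.4 z=0.088 [[-0.0005, 0.0297, -0.1929], [-23.1, 0.1, 0.2]]
v=0.27 lead=9.4 z=0.088 [[-0.0005, 0.0336, -0.1933], [-17.4, 0.1, 0.2]]
v=0.37 lead=9.4 z=0.088 [[-0.0005, 0.0375, -0.1934], [-11.7, 0.1, 0.2]]
v=0.47 lead=9.4 z=0.088 [[-0.0005, 0.0414, -0.193], [-5.9, 0.1, 0.2]]
v=0.57 lead=9.4 z=0.088 [[-0.0005, 0.0452, -0.1923], [-0.2, 0.1, 0.2]]
14.952149718704277 194.95214971870428
```

>>> {"name": "drive_tool", "arguments": {
  "plan": [
    [[0,0.009,0],[0,0,0],0.35],
    [[0,0.009,0],[0,0,0],0.35],
    [[-0.035,0.009,0],[0,0,0],0.35],
    [[-0.068,0.009,0],[0,0,0],0.35],
    [[-0.068,0.01,-0.03],[-6,0,0],0.35],
    [[-0.068,0.012,-0.07],[-13,0,0],0.35],
    [[-0.068,0.014,-0.11],[-20,0,0],0.35],
    [[-0.068,0.016,-0.15],[-26,0,0],0.35],
    [[-0.068,0.0175,-0.187],[-29,0,0],0.35],
    [[-0.065,0.0175,-0.187],[-29,0,0],0.35],
    [[-0.062,0.0175,-0.187],[-29,0,0],0.35],
    [[-0.062,0.0175,-0.187],[-29,0,0],0.35]
  ]
}}

```text
clock: 6.65
tool_pos: [0.5634, -0.1485, 0.1491]
orientation: [-83.7, 89.8, 21.3]
force: [-0.1, 0.8, 0.1]
opening: 0.0308
```

Run:
```python
from h import *
q0=np.load("q.npy");q0[3:]=[.57,.08,.08,.08]
q,ob,r,im=measure(["wrist"],q0,16)
print(q.round(4));
for o,e in zip(ob,r):print(o[:3],e.round(1))
for X,col in((geo(q0)[2],(0,0,255)),(geo(q0)[3],(0,255,0))):
    for p in proj("wrist",X):cv2.circle(im,tuple(np.int32(p.round())),3,col,1)
cv2.imwrite("pics/w3.png",im)
way(np.r_[np.load("q.npy")[:3],[.07]*4],2,[(.07,0,.15),(.07,0,.088)]+[(v,.0094,.088) for v in(.07,.17,.27,.37,.47,.57)],0)
```

```text
[ 0.5802 -0.0571  0.3539  0.57    0.073   0.1966  0.08  ]
('wrist', False, 1) [-0.  -0.1]
('wrist', False, 2) [ 0.2 -1.1]
('wrist', True, 2) [-0.1  0.8]
v=0.07 lead=0.0 z=0.150 [[-0.0004, 0.0007, -0.0013], [0.2, 0.0, 0.2]]
v=0.07 lead=0.0 z=0.088 [[0.0616, 0.001, -0.0013], [0.2, 0.0, 0.2]]
v=0.07 lead=9.4 z=0.088 [[0.0615, 0.0104, -0.0012], [0.2, 0.0, 0.2]]
v=0.17 lead=9.4 z=0.088 [[0.0615, 0.0141, -0.0001], [5.9, 0.0, 0.2]]
v=0.27 lead=9.4 z=0.088 [[0.0615, 0.0177, 0.0014], [11.7, 0.0, 0.2]]
v=0.37 lead=9.4 z=0.088 [[0.0615, 0.0212, 0.0033], [17.4, 0.0, 0.2]]
v=0.47 lead=9.4 z=0.088 [[0.0615, 0.0244, 0.0055], [23.1, 0.0, 0.2]]
v=0.57 lead=9.4 z=0.088 [[0.0615, 0.0274, 0.008], [28.9, 0.1, 0.2]]
```

View pics/w3.png

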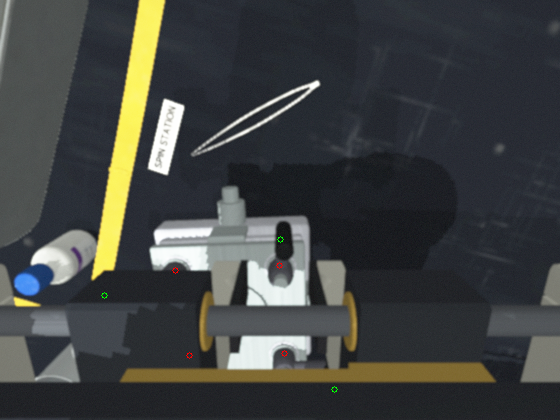

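The wrist picture shows pin c at (284,232), centred between the fingers (columns 212–345). I descend and turn it.

>>> {"name": "drive_tool", "arguments": {
  "plan": [
    [[0.03,0.001,-0.001],[0,0,0],0.35],
    [[0.058,0.001,-0.001],[0,0,0],0.35],
    [[0.061,0.001,-0.001],[0,0,0],0.35],
    [[0.061,0.001,-0.001],[0,0,0],0.35],
    [[0.061,0.006,-0.001],[0,0,0],0.35],
    [[0.061,0.0105,-0.001],[0,0,0],0.35],
    [[0.061,0.012,-0.001],[3,0,0],0.35],
    [[0.061,0.014,0],[6,0,0],0.35],
    [[0.061,0.016,0.0005],[9,0,0],0.35],
    [[0.061,0.0175,0.001],[12,0,0],0.35],
    [[0.061,0.0195,0.002],[15,0,0],0.35],
    [[0.061,0.021,0.003],[17,0,0],0.35],
    [[0.061,0.023,0.004],[20,0,0],0.35],
    [[0.061,0.0245,0.0055],[23,0,0],0.35],
    [[0.061,0.026,0.007],[26,0,0],0.35],
    [[0.061,0.0275,0.008],[29,0,0],0.35],
    [[0.061,0.0275,0.008],[29,0,0],0.35],
    [[0.061,0.0275,0.008],[29,0,0],0.35],
    [[0.061,0.0275,0.008],[29,0,0],0.35]
  ]
}}

```text
clock: 8.38
tool_pos: [0.5365, -0.147, 0.0896]
orientation: [-65.9, 89.7, 10.3]
force: [1.0, -0.2, 1.4]
opening: 0.0309
```

Run:
```python
from h import *
q=np.load("q.npy")
for k in range(3):state(q,2);ctrl.snapshot("scene")
q0=q.copy();q0[3:]=[.57,.08,.57,.08]
qq,ob,r,im=measure(["top","scene"],q0,16);print(qq.round(3),[o[:3] for o in ob if o[1]])
q[3:]=.07
way(q,2,[(.57,0,.088),(.57,0,.15)],0)
for f in(0,1): way(q,1,[(.07,0,.15)],f)
```

```text
t 8.38 v 0.554 rad 38.0 push 1.04 radial -0.02 Fz 1.37 tcp [ 0.5365 -0.147   0.0896] j6 -18.52904800946577
t 8.43 v 0.559 rad 37.9 push 1.3 radial -1.07 Fz 0.72 tcp [ 0.5365 -0.1469  0.0894] j6 -18.54704165476405
t 8.48 v 0.563 rad 38.0 push 1.04 radial 0.19 Fz 1.33 tcp [ 0.5364 -0.147   0.0892] j6 -18.56268493899003
[ 0.581 -0.063  0.246  0.57   0.027  0.497 -0.121] [('top', True, 1), ('top', True, 3), ('scene', True, 1), ('scene', True, 2), ('scene', True, 3)]
v=0.57 lead=0.0 z=0.088 [[0.0005, -0.0094, 0.0], [-0.1, 0.1, 0.2]]
v=0.57 lead=0.0 z=0.150 [[-0.0615, -0.0096, 0.0002], [-0.1, 0.1, 0.2]]
v=0.07 lead=0.0 z=0.150 [[-0.0616, 0.0682, 0.0911], [61.2, 0.2, 0.1]]
v=0.07 lead=0.0 z=0.150 [[-0.0616, 0.0682, 0.0911], [-118.8, -0.1, 0.2]]
```

>>> {"name": "drive_tool", "arguments": {
  "plan": [
    [[0,-0.009,0],[0,0,0],0.35],
    [[0,-0.009,0],[0,0,0],0.35],
    [[-0.035,-0.009,0],[0,0,0],0.35],
    [[-0.068,-0.009,0],[0,0,0],0.35],
    [[-0.068,0.0,0.01],[7,0,0],0.35],
    [[-0.068,0.01,0.025],[14,0,0],0.35],
    [[-0.068,0.02,0.04],[21,0,0],0.35],
    [[-0.068,0.03,0.05],[28,0,0],0.35],
    [[-0.068,0.04,0.06],[35,0,0],0.35],
    [[-0.068,0.05,0.07],[42,0,0],0.35],
    [[-0.068,0.06,0.08],[49,0,0],0.35],
    [[-0.066,0.068,0.09],[55,0,0],0.35],
    [[-0.062,0.068,0.091],[61,0,0],0.35],
    [[-0.062,0.068,0.091],[61,0,0],0.35],
    [[-0.062,0.068,0.091],[61,0,0],0.35]
  ]
}}

```text
clock: 10.08
tool_pos: [0.4913, -0.0423, 0.1502]
orientation: [-0.5, 89.8, 14.9]
force: [-0.6, 0.2, 0.5]
opening: 0.0307
```

Run:
```python
from h import *
q0=np.load("q.npy");q0[3:]=[.57,.08,.57,.08]
q,ob,r,im=measure(["wrist"],q0,16)
print(q.round(4),[o[:3] for o in ob])
cv2.imwrite("pics/w4.png",im)
way(np.r_[np.load("q.npy")[:3],[.07]*4],1,[(.07,0,.15),(.07,0,.088)]+[(v,.0094,.088) for v in(.07,.17,.27,.37,.47,.57)],0)
```

```text
[ 0.5795 -0.0603  0.3141  0.5842  0.0082  0.5512  0.08  ] [('wrist', False, 0), ('wrist', False, 1), ('wrist', False, 2), ('wrist', True, 1), ('wrist', True, 2)]
v=0.07 lead=0.0 z=0.150 [[0.0004, 0.0006, -0.0002], [0.3, 0.2, 0.0]]
v=0.07 lead=0.0 z=0.088 [[0.0624, 0.0006, -0.0005], [0.3, 0.2, 0.0]]
v=0.07 lead=9.4 z=0.088 [[0.0624, 0.01, -0.0004], [0.3, 0.2, 0.0]]
v=0.17 lead=9.4 z=0.088 [[0.0624, 0.0137, 0.0007], [6.1, 0.2, -0.0]]
v=0.27 lead=9.4 z=0.088 [[0.0624, 0.0173, 0.0023], [11.8, 0.2, -0.0]]
v=0.37 lead=9.4 z=0.088 [[0.0624, 0.0207, 0.0041], [17.5, 0.2, -0.0]]
v=0.47 lead=9.4 z=0.088 [[0.0624, 0.024, 0.0063], [23.3, 0.2, -0.0]]
v=0.57 lead=9.4 z=0.088 [[0.0624, 0.027, 0.0088], [29.0, 0.2, -0.1]]
```

View pics/w4.png

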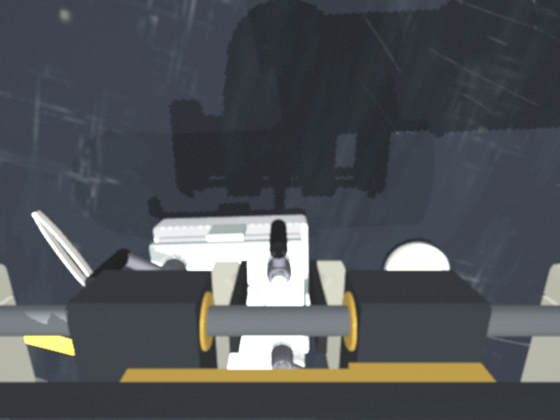

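The picture shows pin b at (279,235), centred between the fingers. Lever c is visibly turned at (140,262). I turn lever b.

>>> {"name": "drive_tool", "arguments": {
  "plan": [
    [[0.03,0.0,0],[0,0,0],0.35],
    [[0.059,0.0,0],[0,0,0],0.35],
    [[0.062,0.0,0],[0,0,0],0.35],
    [[0.062,0.0,0],[0,0,0],0.35],
    [[0.062,0.005,0],[0,0,0],0.35],
    [[0.062,0.01,0],[0,0,0],0.35],
    [[0.062,0.012,0],[3,0,0],0.35],
    [[0.062,0.0135,0.0005],[6,0,0],0.35],
    [[0.062,0.0155,0.0015],[9,0,0],0.35],
    [[0.062,0.0175,0.002],[12,0,0],0.35],
    [[0.062,0.019,0.003],[15,0,0],0.35],
    [[0.062,0.0205,0.004],[17,0,0],0.35],
    [[0.062,0.0225,0.005],[20,0,0],0.35],
    [[0.062,0.024,0.006],[23,0,0],0.35],
    [[0.062,0.0255,0.0075],[26,0,0],0.35],
    [[0.062,0.027,0.009],[29,0,0],0.35],
    [[0.062,0.027,0.009],[29,0,0],0.35],
    [[0.062,0.027,0.009],[29,0,0],0.35],
    [[0.062,0.027,0.009],[29,0,0],0.35]
  ]
}}

```text
clock: 11.82
tool_pos: [0.4939, -0.0138, 0.0893]
orientation: [29.0, 89.7, 15.4]
force: [0.1, 0.2, -0.3]
opening: 0.0307
```

Run:
```python
from h import *
q=np.load("q.npy")
for k in range(2):state(q,1);ctrl.snapshot("scene")
q[3:]=.07
way(q,1,[(.57,0,.088),(.57,0,.15)],0)
way(q,3,[(.07,0,.16),(.07,0,.088)]+[(v,.0094,.088) for v in(.07,.17,.27,.37,.47,.57)],1)
```

```text
t 11.82 v 0.587 rad 37.5 push -0.2 radial -0.05 Fz -0.31 tcp [ 0.4939 -0.0138  0.0893] j6 -124.8764279392375
t 11.87 v 0.586 rad 37.5 push 0.34 radial -0.55 Fz -0.12 tcp [ 0.4938 -0.0139  0.0892] j6 -124.89102938208751
v=0.57 lead=0.0 z=0.088 [[0.001, -0.0098, -0.0004], [0.1, 0.2, -0.1]]
v=0.57 lead=0.0 z=0.150 [[-0.061, -0.0096, -0.0001], [0.1, 0.2, -0.1]]
v=0.07 lead=0.0 z=0.160 [[-0.0702, -0.0187, 0.1869], [-28.6, 0.3, -0.1]]
v=0.07 lead=0.0 z=0.088 [[0.0018, -0.0188, 0.1866], [-28.6, 0.3, -0.1]]
v=0.07 lead=9.4 z=0.088 [[0.0018, -0.0271, 0.1911], [-28.6, 0.3, -0.1]]
v=0.17 lead=9.4 z=0.088 [[0.0017, -0.0309, 0.1919], [-22.8, 0.3, -0.1]]
v=0.27 lead=9.4 z=0.088 [[0.0017, -0.0348, 0.1923], [-17.1, 0.3, -0.1]]
v=0.37 lead=9.4 z=0.088 [[0.0017, -0.0387, 0.1923], [-11.4, 0.3, -0.1]]
v=0.47 lead=9.4 z=0.088 [[0.0017, -0.0426, 0.192], [-5.7, 0.3, -0.1]]
v=0.57 lead=9.4 z=0.088 [[0.0017, -0.0465, 0.1912], [0.1, 0.2, -0.1]]
```

>>> {"name": "drive_tool", "arguments": {
  "plan": [
    [[0,-0.01,0],[0,0,0],0.35],
    [[0,-0.01,0],[0,0,0],0.35],
    [[-0.035,-0.01,0],[0,0,0],0.35],
    [[-0.072,-0.01,0],[0,0,0],0.35],
    [[-0.072,-0.011,0.03],[-6,0,0],0.35],
    [[-0.072,-0.013,0.07],[-13,0,0],0.35],
    [[-0.072,-0.015,0.11],[-20,0,0],0.35],
    [[-0.072,-0.017,0.15],[-26,0,0],0.35],
    [[-0.071,-0.019,0.187],[-29,0,0],0.35],
    [[-0.07,-0.019,0.187],[-29,0,0],0.35],
    [[-0.07,-0.019,0.187],[-29,0,0],0.35],
    [[-0.07,-0.019,0.187],[-29,0,0],0.35]
  ]
}}

```text
clock: 12.92
tool_pos: [0.6699, -0.0771, 0.1587]
orientation: [8.0, 89.8, 23.3]
force: [-1.3, -0.6, -0.1]
opening: 0.0307
```

Run:
```python
from h import *
q0=np.load("q.npy");q0[3:]=[.57,.57,.57,.08]
q,ob,r,im=measure(["wrist"],q0,16)
print(q.round(4),[o[:3] for o in ob])
cv2.imwrite("pics/w5.png",im)
way(np.r_[np.load("q.npy")[:3],[.07]*4],3,[(.07,0,.16),(.07,0,.088)]+[(v,.0094,.088) for v in(.07,.17,.27,.37,.47,.57)],1)
```

```text
[ 0.5796 -0.059   0.3308  0.6192  0.5263  0.5621  0.1899] [('wrist', False, 0), ('wrist', False, 1), ('wrist', False, 2), ('wrist', False, 3), ('wrist', True, 0), ('wrist', True, 2), ('wrist', True, 3)]
v=0.07 lead=0.0 z=0.160 [[0.0004, -0.0001, 0.0007], [0.4, 0.3, -0.0]]
v=0.07 lead=0.0 z=0.088 [[0.0724, -0.0001, 0.0003], [0.4, 0.3, -0.0]]
v=0.07 lead=9.4 z=0.088 [[0.0724, -0.0095, 0.0002], [0.4, 0.3, -0.0]]
v=0.17 lead=9.4 z=0.088 [[0.0724, -0.0132, -0.001], [6.2, 0.3, -0.0]]
v=0.27 lead=9.4 z=0.088 [[0.0724, -0.0168, -0.0025], [11.9, 0.3, -0.0]]
v=0.37 lead=9.4 z=0.088 [[0.0723, -0.0202, -0.0044], [17.6, 0.3, -0.0]]
v=0.47 lead=9.4 z=0.088 [[0.0723, -0.0235, -0.0066], [23.4, 0.3, -0.1]]
v=0.57 lead=9.4 z=0.088 [[0.0723, -0.0265, -0.0091], [29.1, 0.3, -0.1]]
```

View pics/w5.png

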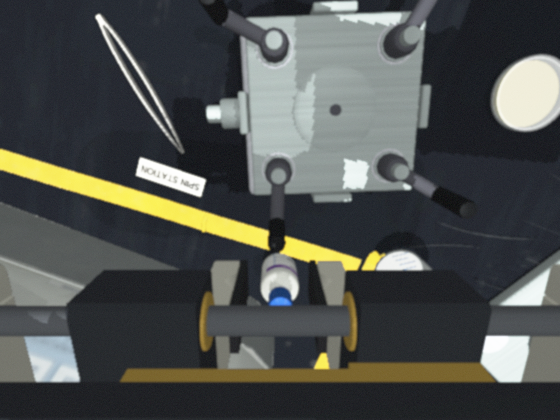

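The picture shows pin d at (277,238), centred. The dropper is beyond it at (281,285), about 60 mm from the pin and lower than the finger tips. Levers a and c are visibly turned.

>>> {"name": "drive_tool", "arguments": {
  "plan": [
    [[0.035,0.0,0],[0,0,0],0.35],
    [[0.066,0.0,0],[0,0,0],0.35],
    [[0.07,0.0,0],[0,0,0],0.35],
    [[0.07,0.0,0],[0,0,0],0.35],
    [[0.07,-0.005,0],[0,0,0],0.35],
    [[0.07,-0.0095,0],[0,0,0],0.35],
    [[0.07,-0.0115,0],[3,0,0],0.35],
    [[0.07,-0.013,-0.001],[6,0,0],0.35],
    [[0.07,-0.015,-0.0015],[9,0,0],0.35],
    [[0.07,-0.017,-0.0025],[12,0,0],0.35],
    [[0.07,-0.0185,-0.0035],[15,0,0],0.35],
    [[0.07,-0.02,-0.0045],[17,0,0],0.35],
    [[0.07,-0.022,-0.0055],[20,0,0],0.35],
    [[0.07,-0.0235,-0.0065],[23,0,0],0.35],
    [[0.07,-0.025,-0.008],[26,0,0],0.35],
    [[0.07,-0.0265,-0.009],[29,0,0],0.35],
    [[0.07,-0.0265,-0.009],[29,0,0],0.35],
    [[0.07,-0.0265,-0.009],[29,0,0],0.35],
    [[0.07,-0.0265,-0.009],[29,0,0],0.35]
  ]
}}

```text
clock: 14.65
tool_pos: [0.6693, -0.1045, 0.0916]
orientation: [24.5, 89.6, 10.9]
force: [0.5, -0.3, 0.4]
opening: 0.0306
```

Run:
```python
from h import *
q=np.load("q.npy")
for k in range(3):state(q,3);ctrl.snapshot("scene")
way(q,3,[(.57,0,.088),(.57,0,.15)],1)
way(q,0,[(.56,0,.16),(.56,0,.088)],1)
```

```text
t 14.65 v 0.575 rad 38.8 push -0.17 radial 0.51 Fz 0.45 tcp [ 0.6693 -0.1045  0.0916] j6 -111.06482943121628
t 14.7 v 0.572 rad 38.5 push -0.19 radial -0.15 Fz -0.39 tcp [ 0.6691 -0.1044  0.0912] j6 -111.08116552719582
t 14.75 v 0.57 rad 38.3 push 0.59 radial -1.15 Fz 0.16 tcp [ 0.6689 -0.1044  0.0909] j6 -111.1016799759467
v=0.57 lead=0.0 z=0.088 [[0.0027, 0.0095, -0.0003], [0.1, 0.3, -0.2]]
v=0.57 lead=0.0 z=0.150 [[-0.0593, 0.0096, 0.0], [0.1, 0.3, -0.2]]
v=0.56 lead=0.0 z=0.160 [[-0.0694, 0.1192, -0.0823], [-90.4, 0.4, 0.1]]
v=0.56 lead=0.0 z=0.088 [[0.0026, 0.119, -0.0827], [-90.4, 0.4, 0.1]]
```

>>> {"name": "drive_tool", "arguments": {
  "plan": [
    [[0,0.0095,0],[0,0,0],0.35],
    [[0,0.0095,0],[0,0,0],0.35],
    [[-0.035,0.0095,0],[0,0,0],0.35],
    [[-0.07,0.0095,0],[0,0,0],0.35],
    [[-0.07,0.02,-0.01],[-7,0,0],0.35],
    [[-0.07,0.03,-0.02],[-14,0,0],0.35],
    [[-0.07,0.04,-0.025],[-21,0,0],0.35],
    [[-0.07,0.05,-0.03],[-28,0,0],0.35],
    [[-0.07,0.06,-0.04],[-35,0,0],0.35],
    [[-0.07,0.07,-0.05],[-42,0,0],0.35],
    [[-0.07,0.08,-0.06],[-49,0,0],0.35],
    [[-0.07,0.09,-0.065],[-56,0,0],0.35],
    [[-0.07,0.1,-0.07],[-63,0,0],0.35],
    [[-0.07,0.11,-0.075],[-70,0,0],0.35],
    [[-0.07,0.119,-0.08],[-77,0,0],0.35],
    [[-0.07,0.119,-0.083],[-84,0,0],0.35],
    [[-0.07,0.119,-0.083],[-90,0,0],0.35],
    [[-0.07,0.119,-0.083],[-90,0,0],0.35],
    [[-0.07,0.119,-0.083],[-90,0,0],0.35]
  ]
}}

```text
clock: 16.38
tool_pos: [0.6157, 0.031, 0.1606]
orientation: [-62.8, 89.7, 13.5]
force: [0.3, 0.1, -0.2]
opening: 0.0308
```

Run:
```python
from h import *
q0=np.load("q.npy");q0[3:]=.57
q,ob,r,im=measure(["wrist"],q0,16)
print(q.round(4),[o[:3] for o in ob])
way(q0,0,[(.57,0,.16),(.57,0,.088)]+[(v,.0094,.088) for v in(.57,.67,.77,.87)],1)
```

```text
[ 0.5811 -0.0601  0.3224  0.5752  0.6004  0.57    0.5691] [('wrist', False, 0), ('wrist', False, 1), ('wrist', False, 3), ('wrist', True, 0), ('wrist', True, 1), ('wrist', True, 3)]
v=0.57 lead=0.0 z=0.160 [[0.0006, -0.001, 0.0003], [-0.0, 0.1, 0.3]]
v=0.57 lead=0.0 z=0.088 [[0.0726, -0.0007, 0.0001], [-0.0, 0.1, 0.3]]
v=0.57 lead=9.4 z=0.088 [[0.0726, -0.0101, 0.0001], [-0.0, 0.1, 0.3]]
v=0.67 lead=9.4 z=0.088 [[0.0726, -0.0138, -0.0011], [5.7, 0.2, 0.3]]
v=0.77 lead=9.4 z=0.088 [[0.0726, -0.0174, -0.0026], [11.4, 0.2, 0.3]]
v=0.87 lead=9.4 z=0.088 [[0.0726, -0.0209, -0.0044], [17.2, 0.2, 0.3]]
```

>>> {"name": "drive_tool", "arguments": {
  "plan": [
    [[0.035,-0.001,0],[0,0,0],0.35],
    [[0.068,-0.001,0],[0,0,0],0.35],
    [[0.073,-0.001,0],[0,0,0],0.35],
    [[0.073,-0.001,0],[0,0,0],0.35],
    [[0.073,-0.006,0],[0,0,0],0.35],
    [[0.073,-0.01,0],[0,0,0],0.35],
    [[0.073,-0.012,-0.0005],[3,0,0],0.35],
    [[0.073,-0.014,-0.001],[6,0,0],0.35],
    [[0.073,-0.0155,-0.002],[9,0,0],0.35],
    [[0.073,-0.0175,-0.0025],[11,0,0],0.35],
    [[0.073,-0.019,-0.0035],[14,0,0],0.35],
    [[0.073,-0.021,-0.0045],[17,0,0],0.35],
    [[0.073,-0.021,-0.0045],[17,0,0],0.35],
    [[0.073,-0.021,-0.0045],[17,0,0],0.35]
  ]
}}

```text
clock: 17.7
tool_pos: [0.6366, 0.0216, 0.0892]
orientation: [-45.9, 89.5, 13.5]
force: [-0.7, 0.1, 1.2]
opening: 0.0309
```

```bash
cat >> h.py <<'E'
def check(i,flip,steps,n=5):
    q=np.load("q.npy");f=[];o,p,R=pose();w=R.as_matrix()[:2,1]*(-1 if flip else 1)
    for k in range(n):
        f.append(-np.array(ctrl.get_obs()["force"])[:2]@w);ctrl.snapshot("top")
    state(q,i);print("push mean",np.mean(f).round(2),"reads",np.round(f,1).tolist())
    way(q,i,[(v,.0094,.087) for v in steps],flip)
E
python3 - <<'E'
from h import *
check(0,1,(.87,.97,1.07))
E
```

```text
t 17.95 v 0.883 rad 38.2 push 0.6 radial -0.19 Fz -0.76 tcp [0.6358 0.0215 0.0882] j6 -50.21811222214401
push mean 0.06 reads [0.6, -0.6, -0.6, 0.3, 0.5]
v=0.87 lead=9.4 z=0.087 [[0.0012, 0.0004, -0.0002], [0.2, 0.3, 0.3]]
v=0.97 lead=9.4 z=0.087 [[0.0012, -0.0033, -0.0014], [5.9, 0.3, 0.3]]
v=1.07 lead=9.4 z=0.087 [[0.0012, -0.0069, -0.0029], [11.7, 0.3, 0.3]]
```

>>> {"name": "drive_tool", "arguments": {
  "plan": [
    [[0.001,-0.001,0],[1,0,0],0.35],
    [[0.001,-0.0022,-0.001],[3,0,0],0.35],
    [[0.001,-0.0033,-0.0014],[6,0,0],0.35],
    [[0.001,-0.0037,-0.0015],[6.5,0,0],0.35],
    [[0.001,-0.0041,-0.0017],[7,0,0],0.35],
    [[0.001,-0.0045,-0.0019],[7.5,0,0],0.35],
    [[0.001,-0.0049,-0.002],[8,0,0],0.35],
    [[0.001,-0.0053,-0.0022],[8.5,0,0],0.35]
  ]
}}

```text
clock: 18.62
tool_pos: [0.6392, 0.0171, 0.087]
orientation: [-36.7, 89.6, 14.2]
force: [-1.0, 2.1, -1.1]
opening: 0.0309
```

Run:
```python
from h import *
check(0,1,(1.02,1.12,1.22))
```

```text
t 18.87 v 1.026 rad 37.9 push 1.73 radial 0.88 Fz -0.29 tcp [0.6392 0.017  0.0871] j6 -58.183741516363284
push mean 1.87 reads [2.1, 1.7, 2.2, 1.7, 1.7]
v=1.02 lead=9.4 z=0.087 [[0.0001, 0.0002, 0.0001], [0.3, 0.3, 0.2]]
v=1.12 lead=9.4 z=0.087 [[0.0001, -0.0036, -0.0011], [6.1, 0.3, 0.2]]
v=1.22 lead=9.4 z=0.087 [[0.0001, -0.0072, -0.0026], [11.8, 0.3, 0.2]]
```

>>> {"name": "drive_tool", "arguments": {
  "plan": [
    [[0,-0.0005,0],[1,0,0],0.35],
    [[0,-0.001,-0.0003],[2,0,0],0.35],
    [[0,-0.0016,-0.0005],[3,0,0],0.35],
    [[0,-0.0023,-0.0007],[4,0,0],0.35],
    [[0,-0.003,-0.0009],[5,0,0],0.35],
    [[0,-0.0036,-0.0011],[6,0,0],0.35],
    [[0,-0.004,-0.0013],[6.7,0,0],0.35],
    [[0,-0.0044,-0.0015],[7.3,0,0],0.35],
    [[0,-0.0048,-0.0016],[8,0,0],0.35]
  ]
}}

```text
clock: 19.62
tool_pos: [0.6419, 0.0126, 0.0871]
orientation: [-30.1, 89.6, 12.7]
force: [-1.3, 0.7, -1.7]
opening: 0.0307
```

Run:
```python
from h import *
check(0,1,(1.15,1.25,1.35),4)
```

```text
t 19.82 v 1.158 rad 37.9 push 0.77 radial 0.28 Fz -0.85 tcp [0.642  0.0126 0.0872] j6 -65.7119281165591
push mean 1.88 reads [1.4, 1.6, 2.2, 2.3]
v=1.15 lead=9.4 z=0.087 [[0.0002, 0.0002, 0.0001], [-0.2, 0.3, 0.2]]
v=1.25 lead=9.4 z=0.087 [[0.0002, -0.0036, -0.001], [5.5, 0.3, 0.2]]
v=1.35 lead=9.4 z=0.087 [[0.0002, -0.0072, -0.0025], [11.2, 0.3, 0.2]]
```

>>> {"name": "drive_tool", "arguments": {
  "plan": [
    [[0,-0.0007,-0.0002],[1,0,0],0.35],
    [[0,-0.0015,-0.0004],[2,0,0],0.35],
    [[0,-0.0022,-0.0006],[3,0,0],0.35],
    [[0,-0.0029,-0.0008],[4.3,0,0],0.35],
    [[0,-0.0036,-0.001],[5.5,0,0],0.35],
    [[0,-0.0042,-0.0012],[6.3,0,0],0.35],
    [[0,-0.0047,-0.0014],[7,0,0],0.35],
    [[0,-0.0051,-0.0016],[7.7,0,0],0.35],
    [[0,-0.0055,-0.0018],[8.4,0,0],0.35]
  ]
}}

```text
clock: 20.57
tool_pos: [0.6443, 0.0074, 0.0871]
orientation: [-21.2, 89.6, 13.2]
force: [-1.7, 1.5, -1.9]
opening: 0.0308
```

Run:
```python
from h import *
check(0,1,(1.30,1.4,1.5),4)
```

```text
t 20.77 v 1.302 rad 37.9 push 2.47 radial -0.69 Fz -2.43 tcp [0.6444 0.0074 0.0872] j6 -73.56326848696412
push mean 2.71 reads [2.2, 3.5, 2.8, 2.3]
v=1.30 lead=9.4 z=0.087 [[0.0002, 0.0001, 0.0001], [-0.0, 0.4, 0.1]]
v=1.40 lead=9.4 z=0.087 [[0.0002, -0.0036, -0.001], [5.7, 0.4, 0.1]]
v=1.50 lead=9.4 z=0.087 [[0.0002, -0.0072, -0.0025], [11.4, 0.4, 0.1]]
```

>>> {"name": "drive_tool", "arguments": {
  "plan": [
    [[0,-0.0007,-0.0002],[1,0,0],0.35],
    [[0,-0.0014,-0.0004],[2,0,0],0.35],
    [[0,-0.0021,-0.0006],[3,0,0],0.35],
    [[0,-0.0026,-0.0007],[4,0,0],0.35],
    [[0,-0.0031,-0.0008],[5,0,0],0.35],
    [[0,-0.0035,-0.001],[5.7,0,0],0.35],
    [[0,-0.0039,-0.0012],[6.3,0,0],0.35]
  ]
}}

```text
clock: 21.35
tool_pos: [0.6455, 0.0035, 0.087]
orientation: [-14.4, 89.6, 13.7]
force: [-2.4, 3.7, -4.2]
opening: 0.0307
```

Run:
```python
from h import *
check(0,1,(1.40,1.5,1.6),5)
```

```text
t 21.6 v 1.413 rad 37.9 push 3.84 radial -0.35 Fz -2.36 tcp [0.6456 0.0035 0.0872] j6 -79.46933548891319
push mean 4.02 reads [4.4, 3.6, 4.3, 3.7, 4.0]
v=1.40 lead=9.4 z=0.087 [[0.0002, 0.0003, 0.0002], [-0.6, 0.4, 0.1]]
v=1.50 lead=9.4 z=0.087 [[0.0002, -0.0035, -0.0009], [5.2, 0.4, 0.1]]
v=1.60 lead=9.4 z=0.087 [[0.0002, -0.0071, -0.0024], [10.9, 0.4, 0.1]]
```

Run:
```python
from h import *
q=np.load("q.npy")
way(q,0,[(1.43,.0094,.087),(1.43,0,.088)],1)
way(q,2,[(.57,0,.16),(.57,0,.09),(.57,.0094,.09)],0)
```

```text
v=1.43 lead=9.4 z=0.087 [[0.0002, -0.0008, -0.0001], [1.1, 0.4, 0.1]]
v=1.43 lead=0.0 z=0.088 [[-0.0009, 0.0085, 0.0001], [1.1, 0.4, 0.1]]
v=0.57 lead=0.0 z=0.160 [[-0.0737, -0.0872, -0.1602], [-48.1, 0.3, 0.3]]
v=0.57 lead=0.0 z=0.090 [[-0.0037, -0.0871, -0.1606], [-48.1, 0.3, 0.3]]
v=0.57 lead=9.4 z=0.090 [[-0.0037, -0.0808, -0.1676], [-48.1, 0.3, 0.3]]
```

>>> {"name": "drive_tool", "arguments": {
  "plan": [
    [[0,-0.0006,-0.0001],[1,0,0],0.35],
    [[0,-0.0012,-0.0003],[2,0,0],0.35],
    [[0,0.003,0],[2,0,0],0.35],
    [[0,0.0085,0],[2,0,0],0.35],
    [[0,0.0085,0],[2,0,0],0.35],
    [[-0.035,0.0085,0],[0,0,0],0.35],
    [[-0.074,0.0085,0],[0,0,0],0.35],
    [[-0.074,-0.01,-0.03],[-7,0,0],0.35],
    [[-0.074,-0.025,-0.055],[-14,0,0],0.35],
    [[-0.074,-0.04,-0.08],[-21,0,0],0.35],
    [[-0.074,-0.055,-0.105],[-28,0,0],0.35],
    [[-0.074,-0.07,-0.13],[-35,0,0],0.35],
    [[-0.074,-0.087,-0.16],[-42,0,0],0.35],
    [[-0.074,-0.087,-0.16],[-48,0,0],0.35],
    [[-0.074,-0.087,-0.16],[-48,0,0],0.35],
    [[-0.04,-0.087,-0.16],[-48,0,0],0.35],
    [[-0.007,-0.087,-0.16],[-48,0,0],0.35],
    [[-0.003,-0.087,-0.16],[-48,0,0],0.35],
    [[-0.003,-0.087,-0.16],[-48,0,0],0.35],
    [[-0.003,-0.087,-0.16],[-48,0,0],0.35]
  ]
}}

```text
clock: 23.27
tool_pos: [0.5467, -0.1485, 0.0904]
orientation: [-71.0, 89.6, 5.2]
force: [0.3, 0.2, 0.1]
opening: 0.0306
```

Run:
```python
from h import *
q=np.load("q.npy");cv2.imwrite("pics/w6.png",ctrl.snapshot("wrist"))
state(q,2)
way(q,2,[(.57,0,.087)]+[(v,.0094,.087) for v in(.57,.67,.77,.87,.97,1.07,1.17,1.2)],0)
```

```text
t 23.32 v 0.268 rad 38.7 push 0.28 radial -0.24 Fz 0.48 tcp [ 0.5472 -0.1485  0.091 ] j6 -18.398321091759456
v=0.57 lead=0.0 z=0.087 [[0.004, 0.002, -0.0011], [-0.1, 0.2, 0.5]]
v=0.57 lead=9.4 z=0.087 [[0.0039, 0.0114, -0.0011], [-0.1, 0.2, 0.5]]
v=0.67 lead=9.4 z=0.087 [[0.0039, 0.0151, 0.0], [5.6, 0.2, 0.5]]
v=0.77 lead=9.4 z=0.087 [[0.0039, 0.0187, 0.0015], [11.3, 0.2, 0.4]]
v=0.87 lead=9.4 z=0.087 [[0.0039, 0.0222, 0.0033], [17.1, 0.2, 0.4]]
v=0.97 lead=9.4 z=0.087 [[0.0038, 0.0254, 0.0055], [22.8, 0.3, 0.4]]
v=1.07 lead=9.4 z=0.087 [[0.0038, 0.0284, 0.008], [28.5, 0.3, 0.4]]
v=1.17 lead=9.4 z=0.087 [[0.0038, 0.0312, 0.0108], [34.2, 0.3, 0.4]]
v=1.20 lead=9.4 z=0.087 [[0.0038, 0.032, 0.0117], [36.0, 0.3, 0.4]]
```

View pics/w6.png

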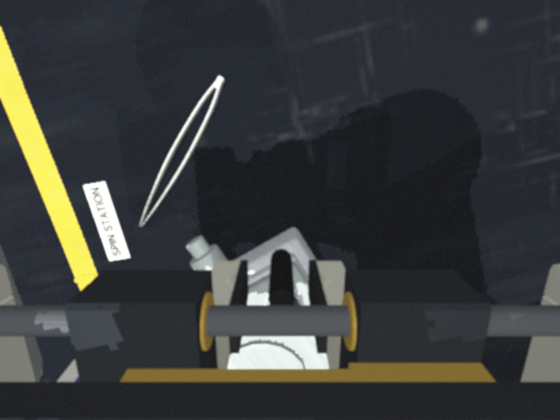

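Pin c is between the fingers at (281,265), so I turn it in round 2.

>>> {"name": "drive_tool", "arguments": {
  "plan": [
    [[0.004,0.006,-0.001],[0,0,0],0.35],
    [[0.004,0.0114,-0.001],[0,0,0],0.35],
    [[0.004,0.0133,-0.0005],[3,0,0],0.35],
    [[0.004,0.0151,0],[5.6,0,0],0.35],
    [[0.004,0.017,0.0007],[8.5,0,0],0.35],
    [[0.004,0.0187,0.0015],[11.3,0,0],0.35],
    [[0.004,0.0205,0.0024],[14.2,0,0],0.35],
    [[0.004,0.0222,0.0033],[17,0,0],0.35],
    [[0.004,0.0238,0.0044],[20,0,0],0.35],
    [[0.004,0.0254,0.0055],[22.8,0,0],0.35],
    [[0.004,0.0269,0.0067],[25.7,0,0],0.35],
    [[0.004,0.0284,0.008],[28.5,0,0],0.35],
    [[0.004,0.0294,0.009],[30.5,0,0],0.35],
    [[0.004,0.0303,0.0099],[32.4,0,0],0.35],
    [[0.004,0.0309,0.0105],[33.5,0,0],0.35],
    [[0.004,0.0313,0.0109],[34.4,0,0],0.35],
    [[0.004,0.0317,0.0113],[35.2,0,0],0.35],
    [[0.004,0.032,0.0117],[36,0,0],0.35]
  ]
}}

```text
clock: 24.82
tool_pos: [0.5192, -0.1296, 0.0874]
orientation: [-36.6, 89.5, 3.5]
force: [1.6, -3.0, 1.0]
opening: 0.031
```

Run:
```python
from h import *
check(2,0,(1.2,1.25,1.3,1.35,1.4),4)
```

```text
t 25.02 v 1.198 rad 37.8 push 2.06 radial -0.15 Fz 0.87 tcp [ 0.5192 -0.1295  0.087 ] j6 -56.827078585979265
push mean 1.99 reads [3.4, 2.2, 1.1, 1.2]
v=1.20 lead=9.4 z=0.087 [[0.0, 0.0001, -0.0002], [-0.0, 0.4, 0.3]]
v=1.25 lead=9.4 z=0.087 [[0.0, 0.002, 0.0003], [2.9, 0.4, 0.3]]
v=1.30 lead=9.4 z=0.087 [[0.0, 0.0039, 0.0009], [5.7, 0.4, 0.3]]
v=1.35 lead=9.4 z=0.087 [[0.0, 0.0057, 0.0016], [8.6, 0.5, 0.3]]
v=1.40 lead=9.4 z=0.087 [[0.0, 0.0075, 0.0024], [11.5, 0.5, 0.3]]
```

>>> {"name": "drive_tool", "arguments": {
  "plan": [
    [[0,0.001,0.0001],[1.4,0,0],0.35],
    [[0,0.002,0.0003],[2.9,0,0],0.35],
    [[0,0.003,0.0006],[4.3,0,0],0.35],
    [[0,0.0039,0.0009],[5.7,0,0],0.35],
    [[0,0.0046,0.0012],[6.8,0,0],0.35],
    [[0,0.0052,0.0014],[7.8,0,0],0.35],
    [[0,0.0057,0.0016],[8.6,0,0],0.35]
  ]
}}

```text
clock: 25.6
tool_pos: [0.5169, -0.1241, 0.0868]
orientation: [-26.5, 89.5, 5.1]
force: [1.7, -3.5, -3.1]
opening: 0.0306
```

Run:
```python
from h import *
check(2,0,(1.35,1.4,1.45,1.5),5)
```

```text
t 25.85 v 1.352 rad 38.0 push 2.11 radial -1.7 Fz -2.98 tcp [ 0.5168 -0.1241  0.0869] j6 -66.0609760487628
push mean 3.63 reads [3.9, 3.4, 3.8, 3.6, 3.4]
v=1.35 lead=9.4 z=0.087 [[-0.0001, -0.0, -0.0], [0.0, 0.5, 0.2]]
v=1.40 lead=9.4 z=0.087 [[-0.0001, 0.0019, 0.0005], [2.9, 0.5, 0.2]]
v=1.45 lead=9.4 z=0.087 [[-0.0001, 0.0037, 0.0011], [5.7, 0.5, 0.2]]
v=1.50 lead=9.4 z=0.087 [[-0.0001, 0.0055, 0.0018], [8.6, 0.5, 0.2]]
```

>>> {"name": "drive_tool", "arguments": {
  "plan": [
    [[0,0.0008,0.0002],[1.2,0,0],0.35],
    [[0,0.0016,0.0004],[2.4,0,0],0.35],
    [[0,0.0022,0.0006],[3.4,0,0],0.35],
    [[0,0.0027,0.0008],[4.2,0,0],0.35],
    [[0,0.003,0.0009],[4.7,0,0],0.35]
  ]
}}

```text
clock: 26.27
tool_pos: [0.5159, -0.121, 0.0868]
orientation: [-21.7, 89.5, 5.1]
force: [3.3, -4.6, -4.4]
opening: 0.0308
```

Run:
```python
from h import *
check(2,0,(1.43,),5)
q=np.load("q.npy")
way(q,2,[(1.43,0,.088)],0)
for f in(0,1):way(q,1,[(.58,0,.16),(.58,0,.087)],f)
```

```text
t 26.52 v 1.434 rad 38.0 push 4.7 radial -1.04 Fz -3.92 tcp [ 0.5159 -0.121   0.0869] j6 -71.11860813177411
push mean 4.49 reads [5.6, 3.9, 4.4, 4.9, 3.6]
v=1.43 lead=9.4 z=0.087 [[-0.0001, -0.0001, -0.0], [-0.1, 0.5, 0.2]]
v=1.43 lead=0.0 z=0.088 [[-0.0011, -0.0095, 0.0], [-0.1, 0.5, 0.2]]
v=0.58 lead=0.0 z=0.160 [[-0.0733, 0.0984, 0.0229], [41.2, 0.5, 0.0]]
v=0.58 lead=0.0 z=0.087 [[-0.0003, 0.0986, 0.0223], [41.2, 0.5, 0.0]]
v=0.58 lead=0.0 z=0.160 [[-0.0733, 0.0984, 0.0229], [-138.8, -0.0, 0.7]]
v=0.58 lead=0.0 z=0.087 [[-0.0003, 0.0986, 0.0223], [-138.8, -0.0, 0.7]]
```

Run:
```python
from h import *
q=np.load("q.npy")
way(q,0,[(1.43,0,.16),(1.43,0,.087)]+[(v,.0094,.087) for v in (1.35,1.40,1.43)],1)
```

```text
v=1.43 lead=0.0 z=0.160 [[-0.0719, 0.0606, 0.1725], [-0.1, 0.5, 0.2]]
v=1.43 lead=0.0 z=0.087 [[0.0011, 0.0608, 0.1719], [-0.1, 0.5, 0.2]]
v=1.35 lead=9.4 z=0.087 [[0.0012, 0.0545, 0.1725], [-4.7, 0.5, 0.2]]
v=1.40 lead=9.4 z=0.087 [[0.0012, 0.0526, 0.1722], [-1.8, 0.5, 0.2]]
v=1.43 lead=9.4 z=0.087 [[0.0012, 0.0514, 0.1719], [-0.1, 0.5, 0.2]]
```

>>> {"name": "drive_tool", "arguments": {
  "plan": [
    [[0,-0.005,0],[0,0,0],0.35],
    [[0,-0.009,0],[0,0,0],0.35],
    [[-0.035,-0.009,0],[0,0,0],0.35],
    [[-0.072,-0.009,0],[0,0,0],0.35],
    [[-0.072,0.008,0.04],[0,0,0],0.35],
    [[-0.072,0.025,0.08],[0,0,0],0.35],
    [[-0.072,0.04,0.12],[0,0,0],0.35],
    [[-0.072,0.06,0.16],[0,0,0],0.35],
    [[-0.072,0.061,0.172],[0,0,0],0.35],
    [[-0.072,0.061,0.172],[0,0,0],0.35],
    [[-0.035,0.061,0.172],[0,0,0],0.35],
    [[-0.002,0.061,0.172],[0,0,0],0.35],
    [[0.001,0.061,0.172],[0,0,0],0.35],
    [[0.001,0.061,0.172],[0,0,0],0.35],
    [[0.001,0.056,0.172],[-2,0,0],0.35],
    [[0.001,0.054,0.172],[-2,0,0],0.35],
    [[0.001,0.053,0.172],[-1,0,0],0.35],
    [[0.001,0.0524,0.172],[-1,0,0],0.35],
    [[0.001,0.0519,0.172],[0,0,0],0.35],
    [[0.001,0.0514,0.172],[0,0,0],0.35]
  ]
}}

```text
clock: 28.18
tool_pos: [0.6462, 0.003, 0.088]
orientation: [-18.0, 89.4, 8.8]
force: [-0.7, 2.5, 2.7]
opening: 0.0307
```

Run:
```python
from h import *
check(0,1,(1.4,1.43,1.48,1.5),5)
```

```text
t 28.43 v 1.427 rad 38.3 push 2.22 radial -0.01 Fz 1.5 tcp [0.646  0.003  0.0873] j6 -80.72668836380137
push mean 2.21 reads [2.6, 2.3, 1.8, 1.7, 2.7]
v=1.40 lead=9.4 z=0.087 [[0.0003, 0.0009, -0.0], [-1.8, 0.5, 0.2]]
v=1.43 lead=9.4 z=0.087 [[0.0003, -0.0002, -0.0003], [-0.1, 0.5, 0.2]]
v=1.48 lead=9.4 z=0.087 [[0.0003, -0.0021, -0.0008], [2.8, 0.5, 0.2]]
v=1.50 lead=9.4 z=0.087 [[0.0003, -0.0028, -0.001], [3.9, 0.5, 0.2]]
```

>>> {"name": "drive_tool", "arguments": {
  "plan": [
    [[0,-0.0006,-0.0003],[0.5,0,0],0.35],
    [[0,-0.001,-0.0004],[1,0,0],0.35],
    [[0,-0.0014,-0.0005],[1.5,0,0],0.35]
  ]
}}

```text
clock: 28.68
tool_pos: [0.6462, 0.0019, 0.0873]
orientation: [-15.8, 89.5, 9.6]
force: [-1.4, 4.7, 2.3]
opening: 0.0305
```

Run:
```python
from h import *
check(0,1,(1.46,1.5),5)
q=np.load("q.npy")
way(q,1,[(.58,0,.16),(.58,0,.087)],1)
```

```text
t 28.93 v 1.456 rad 38.3 push 6.29 radial 1.16 Fz 2.3 tcp [0.6463 0.0019 0.0873] j6 -82.12087969016626
push mean 4.75 reads [4.9, 4.5, 4.7, 5.1, 4.6]
v=1.46 lead=9.4 z=0.087 [[0.0003, -0.0003, -0.0003], [0.1, 0.5, 0.1]]
v=1.50 lead=9.4 z=0.087 [[0.0003, -0.0018, -0.0007], [2.4, 0.5, 0.1]]
v=0.58 lead=0.0 z=0.160 [[-0.0742, 0.0439, -0.1502], [-140.3, 0.0, 0.7]]
v=0.58 lead=0.0 z=0.087 [[-0.0012, 0.0441, -0.1508], [-140.3, 0.0, 0.7]]
```

>>> {"name": "drive_tool", "arguments": {
  "plan": [
    [[0,0.005,0],[0,0,0],0.35],
    [[0,0.009,0],[0,0,0],0.35],
    [[-0.035,0.009,0],[0,0,0],0.35],
    [[-0.074,0.009,0],[0,0,0],0.35],
    [[-0.074,0.02,-0.035],[-7,0,0],0.35],
    [[-0.074,0.03,-0.07],[-14,0,0],0.35],
    [[-0.074,0.04,-0.105],[-21,0,0],0.35],
    [[-0.074,0.044,-0.14],[-28,0,0],0.35],
    [[-0.074,0.044,-0.15],[-35,0,0],0.35],
    [[-0.074,0.044,-0.15],[-42,0,0],0.35],
    [[-0.074,0.044,-0.15],[-49,0,0],0.35],
    [[-0.074,0.044,-0.15],[-56,0,0],0.35],
    [[-0.074,0.044,-0.15],[-63,0,0],0.35],
    [[-0.074,0.044,-0.15],[-70,0,0],0.35],
    [[-0.074,0.044,-0.15],[-77,0,0],0.35],
    [[-0.074,0.044,-0.15],[-84,0,0],0.35],
    [[-0.074,0.044,-0.15],[-91,0,0],0.35],
    [[-0.074,0.044,-0.15],[-98,0,0],0.35],
    [[-0.074,0.044,-0.15],[-105,0,0],0.35],
    [[-0.074,0.044,-0.15],[-112,0,0],0.35]
  ]
}}

```text
clock: 30.6
tool_pos: [0.4909, -0.0231, 0.1597]
orientation: [-131.6, 89.5, 6.1]
force: [0.3, 0.7, -0.3]
opening: 0.0307
```

Run:
```python
from h import *
q=np.load("q.npy")
way(q,1,[(.58,0,.16),(.58,0,.087)],1);print(ctrl.get_obs()["joint_pos"][5])
```

```text
v=0.58 lead=0.0 z=0.160 [[-0.0003, -0.0002, -0.0001], [-28.0, -0.4, 0.3]]
v=0.58 lead=0.0 z=0.087 [[0.0727, 0.0003, 0.0003], [-28.0, -0.4, 0.3]]
27.27840776279617
```

>>> {"name": "drive_tool", "arguments": {
  "plan": [
    [[0,0,0],[-7,0,0],0.35],
    [[0,0,0],[-14,0,0],0.35],
    [[0,0,0],[-21,0,0],0.35],
    [[0,0,0],[-28,0,0],0.35],
    [[0,0,0],[-28,0,0],0.35],
    [[0.035,0,0],[-28,0,0],0.35],
    [[0.068,0,0],[-28,0,0],0.35],
    [[0.072,0,0],[-28,0,0],0.35],
    [[0.072,0,0],[-28,0,0],0.35],
    [[0.072,0,0],[-28,0,0],0.35]
  ]
}}

```text
clock: 31.43
tool_pos: [0.4921, -0.0231, 0.0886]
orientation: [-164.0, 89.5, 1.7]
force: [0.3, 0.5, 0.5]
opening: 0.0307
```

Run:
```python
from h import *
q=np.load("q.npy");cv2.imwrite("pics/w7.png",ctrl.snapshot("wrist"))
state(q,1)
way(q,1,[(.57,0,.087)]+[(v,.0094,.087) for v in(.57,.67,.77,.87,.97,1.07,1.17,1.22,1.27)],1)
```

```text
t 31.48 v 0.343 rad 37.6 push 0.04 radial -0.34 Fz 1.04 tcp [ 0.4926 -0.0229  0.0892] j6 55.17313606985419
v=0.57 lead=0.0 z=0.087 [[0.0022, 0.0009, 0.0015], [-0.6, -0.6, 0.2]]
v=0.57 lead=9.4 z=0.087 [[0.0022, -0.0085, 0.0016], [-0.6, -0.6, 0.2]]
v=0.67 lead=9.4 z=0.087 [[0.0023, -0.0122, 0.0005], [5.1, -0.6, 0.2]]
v=0.77 lead=9.4 z=0.087 [[0.0023, -0.0159, -0.001], [10.9, -0.6, 0.3]]
v=0.87 lead=9.4 z=0.087 [[0.0023, -0.0193, -0.0028], [16.6, -0.6, 0.3]]
v=0.97 lead=9.4 z=0.087 [[0.0024, -0.0226, -0.0049], [22.3, -0.5, 0.3]]
v=1.07 lead=9.4 z=0.087 [[0.0024, -0.0257, -0.0074], [28.0, -0.5, 0.3]]
v=1.17 lead=9.4 z=0.087 [[0.0024, -0.0284, -0.0101], [33.8, -0.5, 0.4]]
v=1.22 lead=9.4 z=0.087 [[0.0025, -0.0297, -0.0116], [36.6, -0.5, 0.4]]
v=1.27 lead=9.4 z=0.087 [[0.0025, -0.0309, -0.0132], [39.5, -0.5, 0.4]]
```

View pics/w7.png

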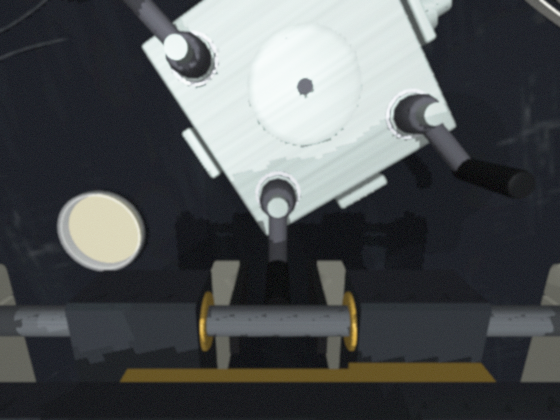

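Pin b is between the fingers at (277,285). I turn it to about 1.27.

>>> {"name": "drive_tool", "arguments": {
  "plan": [
    [[0.002,-0.004,0.0015],[0,0,0],0.35],
    [[0.002,-0.0085,0.0016],[0,0,0],0.35],
    [[0.002,-0.0104,0.001],[2.5,0,0],0.35],
    [[0.002,-0.0122,0.0005],[5,0,0],0.35],
    [[0.002,-0.0141,-0.0002],[8,0,0],0.35],
    [[0.002,-0.0159,-0.001],[11,0,0],0.35],
    [[0.002,-0.0176,-0.0019],[14,0,0],0.35],
    [[0.002,-0.0193,-0.0028],[16.6,0,0],0.35],
    [[0.002,-0.021,-0.0038],[19.5,0,0],0.35],
    [[0.002,-0.0226,-0.0049],[22.3,0,0],0.35],
    [[0.002,-0.0242,-0.0061],[25.2,0,0],0.35],
    [[0.002,-0.0257,-0.0074],[28,0,0],0.35],
    [[0.002,-0.0271,-0.0087],[31,0,0],0.35],
    [[0.002,-0.0284,-0.0101],[33.8,0,0],0.35],
    [[0.002,-0.0292,-0.011],[35.5,0,0],0.35],
    [[0.002,-0.0299,-0.0119],[37,0,0],0.35],
    [[0.002,-0.0304,-0.0126],[38.4,0,0],0.35],
    [[0.002,-0.0309,-0.0132],[39.5,0,0],0.35]
  ]
}}

```text
clock: 32.98
tool_pos: [0.513, 0.004, 0.0879]
orientation: [-120.9, 89.4, 5.3]
force: [-1.5, -1.4, 0.2]
opening: 0.0305
```

Run:
```python
from h import *
check(1,1,(1.27,1.32,1.37,1.42,1.47),4)
```

```text
t 33.18 v 1.273 rad 38.0 push 1.45 radial 1.07 Fz 0.41 tcp [0.5131 0.004  0.0877] j6 13.51557177543206
push mean 1.53 reads [2.1, 1.4, 0.8, 1.9]
v=1.27 lead=9.4 z=0.087 [[0.0007, 0.0001, -0.0], [0.0, -0.3, 0.6]]
v=1.32 lead=9.4 z=0.087 [[0.0007, -0.0018, -0.0006], [2.9, -0.3, 0.6]]
v=1.37 lead=9.4 z=0.087 [[0.0008, -0.0036, -0.0012], [5.8, -0.3, 0.6]]
v=1.42 lead=9.4 z=0.087 [[0.0008, -0.0054, -0.0019], [8.6, -0.3, 0.6]]
v=1.47 lead=9.4 z=0.087 [[0.0008, -0.0072, -0.0027], [11.5, -0.3, 0.6]]
```

>>> {"name": "drive_tool", "arguments": {
  "plan": [
    [[0.0005,-0.0009,-0.0003],[1.5,0,0],0.35],
    [[0.0005,-0.0018,-0.0006],[2.9,0,0],0.35],
    [[0.0005,-0.0026,-0.0009],[4.2,0,0],0.35],
    [[0.0005,-0.0032,-0.0011],[5.1,0,0],0.35],
    [[0.0005,-0.0036,-0.0012],[5.8,0,0],0.35],
    [[0.0005,-0.004,-0.0014],[6.4,0,0],0.35]
  ]
}}

```text
clock: 33.68
tool_pos: [0.517, 0.0051, 0.0872]
orientation: [-115.0, 89.4, 4.8]
force: [-3.2, -1.0, 2.4]
opening: 0.0306
```

Run:
```python
from h import *
check(1,1,(1.38,1.42,1.46,1.5),4)
```

```text
t 33.88 v 1.377 rad 37.9 push 3.15 radial 0.77 Fz 1.89 tcp [0.5171 0.0052 0.0872] j6 7.181409381867448
push mean 3.13 reads [3.3, 2.5, 3.8, 2.9]
v=1.38 lead=9.4 z=0.087 [[0.0002, -0.0001, 0.0001], [-0.0, -0.3, 0.6]]
v=1.42 lead=9.4 z=0.087 [[0.0002, -0.0016, -0.0003], [2.2, -0.2, 0.6]]
v=1.46 lead=9.4 z=0.087 [[0.0003, -0.0031, -0.0008], [4.5, -0.2, 0.6]]
v=1.50 lead=9.4 z=0.087 [[0.0003, -0.0046, -0.0013], [6.8, -0.2, 0.6]]
```

>>> {"name": "drive_tool", "arguments": {
  "plan": [
    [[0,-0.0008,-0.0002],[1.1,0,0],0.35],
    [[0,-0.0016,-0.0003],[2.2,0,0],0.35],
    [[0,-0.0024,-0.0006],[3.4,0,0],0.35],
    [[0,-0.0031,-0.0008],[4.5,0,0],0.35],
    [[0,-0.0037,-0.001],[5.4,0,0],0.35],
    [[0,-0.0042,-0.0012],[6.2,0,0],0.35]
  ]
}}

```text
clock: 34.38
tool_pos: [0.5209, 0.006, 0.087]
orientation: [-109.6, 89.4, 4.0]
force: [-4.3, -2.8, 0.4]
opening: 0.0306
```

Run:
```python
from h import *
check(1,1,(1.49,1.51),5)
q=np.load("q.npy")
way(q,1,[(1.49,0,.087)],1)
way(q,3,[(.575,0,.16),(.575,0,.088)],0)
```

```text
t 34.63 v 1.485 rad 38.0 push 4.76 radial -0.59 Fz -0.06 tcp [0.5211 0.0061 0.0871] j6 1.0677057486247847
push mean 4.77 reads [5.0, 4.8, 4.8, 4.6, 4.6]
v=1.49 lead=9.4 z=0.087 [[0.0001, -0.0003, 0.0], [0.1, -0.2, 0.6]]
v=1.51 lead=9.4 z=0.087 [[0.0001, -0.0011, -0.0002], [1.2, -0.2, 0.6]]
v=1.49 lead=0.0 z=0.087 [[-0.0, 0.0091, 0.0], [0.1, -0.2, 0.6]]
v=0.57 lead=0.0 z=0.160 [[-0.0715, -0.0972, -0.1531], [-52.4, -0.4, 0.4]]
v=0.57 lead=0.0 z=0.088 [[0.0005, -0.0965, -0.1529], [-52.4, -0.4, 0.4]]
```

>>> {"name": "drive_tool", "arguments": {
  "plan": [
    [[0,0.005,0],[0,0,0],0.35],
    [[0,0.009,0],[0,0,0],0.35],
    [[-0.035,0.009,0],[0,0,0],0.35],
    [[-0.072,0.009,0],[0,0,0],0.35],
    [[-0.072,0.0,-0.01],[7,0,0],0.35],
    [[-0.072,-0.01,-0.02],[14,0,0],0.35],
    [[-0.072,-0.02,-0.03],[21,0,0],0.35],
    [[-0.072,-0.02,-0.04],[28,0,0],0.35],
    [[-0.072,-0.03,-0.04],[35,0,0],0.35],
    [[-0.072,-0.03,-0.05],[42,0,0],0.35],
    [[-0.072,-0.03,-0.05],[49,0,0],0.35],
    [[-0.072,-0.03,-0.05],[56,0,0],0.35],
    [[-0.072,-0.03,-0.05],[63,0,0],0.35],
    [[-0.072,-0.03,-0.05],[70,0,0],0.35],
    [[-0.072,-0.03,-0.05],[77,0,0],0.35],
    [[-0.072,-0.03,-0.05],[84,0,0],0.35],
    [[-0.072,-0.04,-0.06],[91,0,0],0.35],
    [[-0.072,-0.05,-0.08],[98,0,0],0.35],
    [[-0.072,-0.06,-0.1],[105,0,0],0.35],
    [[-0.072,-0.08,-0.13],[112,0,0],0.35]
  ]
}}

```text
clock: 36.3
tool_pos: [0.6462, -0.0805, 0.1615]
orientation: [6.8, 89.2, 8.2]
force: [-0.7, -0.5, 0.8]
opening: 0.0305
```

Run:
```python
from h import *
q=np.load("q.npy")
way(q,3,[(.575,0,.16),(.575,0,.087)],1);print(ctrl.get_obs()["joint_pos"][[0,5]] if 0 else np.array(ctrl.get_obs()["joint_pos"])[[0,5]])
```

```text
v=0.57 lead=0.0 z=0.160 [[0.0018, -0.0154, 0.0242], [15.4, 0.7, -0.2]]
v=0.57 lead=0.0 z=0.087 [[0.0748, -0.0155, 0.0232], [15.4, 0.7, -0.2]]
[ 10.04740132 -98.67400342]
```

>>> {"name": "drive_tool", "arguments": {
  "plan": [
    [[0.001,-0.0155,0.024],[7,0.3,0],0.35],
    [[0.001,-0.0155,0.024],[14,0.7,0],0.35],
    [[0.001,-0.0155,0.024],[15.4,0.7,0],0.35],
    [[0.001,-0.0155,0.024],[15.4,0.7,0],0.35],
    [[0.035,-0.0155,0.0235],[15.4,0.7,0],0.35],
    [[0.068,-0.0155,0.0235],[15.4,0.7,0],0.35],
    [[0.073,-0.0155,0.0235],[15.4,0.7,0],0.35],
    [[0.073,-0.0155,0.0235],[15.4,0.7,0],0.35],
    [[0.073,-0.0155,0.0235],[15.4,0.7,0],0.35],
    [[0.073,-0.0155,0.0235],[15.4,0.7,0],0.35]
  ]
}}

```text
clock: 37.13
tool_pos: [0.6724, -0.095, 0.0914]
orientation: [47.7, 89.7, 33.8]
force: [-0.1, -0.5, 0.0]
opening: 0.0309
```

Run:
```python
from h import *
q=np.load("q.npy");cv2.imwrite("pics/w8.png",ctrl.snapshot("wrist"))
state(q,3)
way(q,3,[(.57,0,.087)]+[(v,.0094,.087) for v in(.57,.67,.77,.87,.97,1.07,1.17,1.22,1.27)],1)
```

```text
t 37.18 v 0.325 rad 40.7 push 0.27 radial 0.07 Fz 1.18 tcp [ 0.6723 -0.095   0.0913] j6 -112.10294574552921
v=0.57 lead=0.0 z=0.087 [[0.0043, -0.0005, -0.0015], [-0.2, 0.2, -0.2]]
v=0.57 lead=9.4 z=0.087 [[0.0043, -0.0099, -0.0015], [-0.2, 0.2, -0.2]]
v=0.67 lead=9.4 z=0.087 [[0.0043, -0.0136, -0.0026], [5.5, 0.2, -0.3]]
v=0.77 lead=9.4 z=0.087 [[0.0043, -0.0172, -0.0041], [11.2, 0.2, -0.3]]
v=0.87 lead=9.4 z=0.087 [[0.0042, -0.0207, -0.0059], [17.0, 0.2, -0.3]]
v=0.97 lead=9.4 z=0.087 [[0.0042, -0.024, -0.0081], [22.7, 0.2, -0.3]]
v=1.07 lead=9.4 z=0.087 [[0.0042, -0.027, -0.0105], [28.4, 0.1, -0.3]]
v=1.17 lead=9.4 z=0.087 [[0.0042, -0.0297, -0.0133], [34.1, 0.1, -0.3]]
v=1.22 lead=9.4 z=0.087 [[0.0042, -0.031, -0.0148], [37.0, 0.1, -0.3]]
v=1.27 lead=9.4 z=0.087 [[0.0041, -0.0322, -0.0164], [39.9, 0.1, -0.3]]
```

View pics/w8.png

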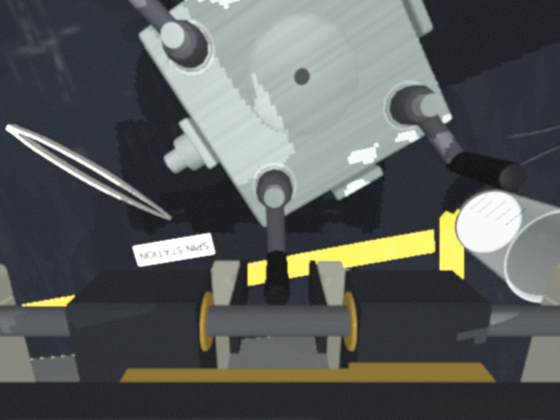

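Pin d is between the fingers at (277,280). I turn it to about 1.27.

>>> {"name": "drive_tool", "arguments": {
  "plan": [
    [[0.003,-0.005,-0.0015],[0,0,0],0.35],
    [[0.003,-0.0099,-0.0015],[0,0,0],0.35],
    [[0.003,-0.0118,-0.002],[2.7,0,0],0.35],
    [[0.003,-0.0136,-0.0026],[5.5,0,0],0.35],
    [[0.003,-0.0154,-0.0033],[8.4,0,0],0.35],
    [[0.003,-0.0172,-0.0041],[11.2,0,0],0.35],
    [[0.003,-0.019,-0.005],[14.1,0,0],0.35],
    [[0.003,-0.0207,-0.0059],[17,0,0],0.35],
    [[0.003,-0.0224,-0.007],[19.8,0,0],0.35],
    [[0.003,-0.024,-0.0081],[22.7,0,0],0.35],
    [[0.003,-0.0255,-0.0093],[25.5,0,0],0.35],
    [[0.003,-0.027,-0.0105],[28.4,0,0],0.35],
    [[0.003,-0.0284,-0.0119],[31.3,0,0],0.35],
    [[0.003,-0.0297,-0.0133],[34.1,0,0],0.35],
    [[0.003,-0.0305,-0.0142],[35.9,0,0],0.35],
    [[0.003,-0.0312,-0.0151],[37.5,0,0],0.35],
    [[0.003,-0.0318,-0.0158],[38.8,0,0],0.35],
    [[0.003,-0.0322,-0.0164],[39.9,0,0],0.35]
  ]
}}

```text
clock: 38.68
tool_pos: [0.6492, -0.1227, 0.0887]
orientation: [81.7, 89.6, 27.8]
force: [2.4, -0.1, -1.0]
opening: 0.031
```

Run:
```python
from h import *
check(3,1,(1.27,1.32,1.37,1.42,1.47),4)
```

```text
t 38.88 v 1.27 rad 38.3 push 1.22 radial 0.45 Fz -0.21 tcp [ 0.649  -0.1225  0.0886] j6 -149.78870211893587
push mean 1.44 reads [1.9, 1.8, 0.9, 1.2]
v=1.27 lead=9.4 z=0.087 [[0.0016, -0.0001, -0.0003], [0.0, 0.0, -0.4]]
v=1.32 lead=9.4 z=0.087 [[0.0016, -0.002, -0.0008], [2.9, 0.0, -0.4]]
v=1.37 lead=9.4 z=0.087 [[0.0015, -0.0039, -0.0014], [5.7, 0.0, -0.4]]
v=1.42 lead=9.4 z=0.087 [[0.0015, -0.0057, -0.0021], [8.6, 0.0, -0.4]]
v=1.47 lead=9.4 z=0.087 [[0.0015, -0.0075, -0.0029], [11.5, 0.0, -0.4]]
```

>>> {"name": "drive_tool", "arguments": {
  "plan": [
    [[0.001,-0.001,-0.0005],[1.4,0,0],0.35],
    [[0.001,-0.002,-0.0008],[2.9,0,0],0.35],
    [[0.001,-0.0029,-0.0011],[4.3,0,0],0.35],
    [[0.001,-0.0036,-0.0013],[5.3,0,0],0.35],
    [[0.001,-0.0042,-0.0015],[6.2,0,0],0.35],
    [[0.001,-0.0047,-0.0017],[7,0,0],0.35]
  ]
}}

```text
clock: 39.38
tool_pos: [0.6446, -0.1238, 0.0877]
orientation: [86.8, 89.6, 25.9]
force: [3.3, 0.6, -0.2]
opening: 0.031
```

Run:
```python
from h import *
check(3,1,(1.39,1.43,1.47,1.51),4)
```

```text
t 39.58 v 1.388 rad 38.3 push 2.98 radial 2.55 Fz 0.12 tcp [ 0.6445 -0.1239  0.0877] j6 -156.6943056695697
push mean 3.28 reads [3.1, 3.0, 3.0, 4.0]
v=1.39 lead=9.4 z=0.087 [[0.0007, -0.0002, -0.0002], [-0.1, 0.0, -0.4]]
v=1.43 lead=9.4 z=0.087 [[0.0007, -0.0017, -0.0006], [2.2, 0.0, -0.4]]
v=1.47 lead=9.4 z=0.087 [[0.0007, -0.0032, -0.0011], [4.5, 0.0, -0.4]]
v=1.51 lead=9.4 z=0.087 [[0.0007, -0.0046, -0.0016], [6.8, -0.0, -0.4]]
```

>>> {"name": "drive_tool", "arguments": {
  "plan": [
    [[0,-0.0008,-0.0003],[1,0,0],0.35],
    [[0,-0.0017,-0.0006],[2.2,0,0],0.35],
    [[0,-0.0025,-0.0008],[3.4,0,0],0.35],
    [[0,-0.0031,-0.001],[4.3,0,0],0.35],
    [[0,-0.0036,-0.0012],[5.1,0,0],0.35],
    [[0,-0.004,-0.0014],[5.8,0,0],0.35]
  ]
}}

```text
clock: 40.08
tool_pos: [0.6409, -0.1246, 0.0877]
orientation: [89.9, 89.6, 23.2]
force: [6.0, -0.2, -2.2]
opening: 0.0308
```

Run:
```python
from h import *
check(3,1,(1.49,1.51),5)
q=np.load("q.npy")
way(q,3,[(1.49,0,.087)],1)
way(q,0,[(1.455,0,.16),(1.455,0,.086),(1.435,.0094,.086),(1.46,.0094,.086)],1)
way(q,2,[(1.44,0,.16),(1.44,0,.086)],0)
```

```text
t 40.33 v 1.484 rad 38.2 push 5.94 radial 3.43 Fz -2.42 tcp [ 0.6408 -0.1247  0.0876] j6 -162.53559987260107
push mean 5.1 reads [5.4, 5.0, 4.6, 5.0, 5.4]
v=1.49 lead=9.4 z=0.087 [[0.0006, -0.0003, -0.0002], [-0.2, 0.0, -0.4]]
v=1.51 lead=9.4 z=0.087 [[0.0006, -0.0011, -0.0004], [0.9, -0.0, -0.4]]
v=1.49 lead=0.0 z=0.087 [[0.0007, 0.0091, -0.0002], [-0.2, 0.0, -0.4]]
v=1.46 lead=0.0 z=0.160 [[-0.072, 0.0551, -0.1233], [-92.2, 0.3, -0.3]]
v=1.46 lead=0.0 z=0.086 [[0.002, 0.0546, -0.1233], [-92.2, 0.3, -0.3]]
v=1.44 lead=9.4 z=0.086 [[0.002, 0.0551, -0.1147], [-93.4, 0.4, -0.3]]
v=1.46 lead=9.4 z=0.086 [[0.002, 0.0549, -0.1137], [-91.9, 0.3, -0.3]]
v=1.44 lead=0.0 z=0.160 [[-0.0732, -0.1121, -0.0438], [-93.1, 0.4, -0.3]]
v=1.44 lead=0.0 z=0.086 [[0.0008, -0.1127, -0.0438], [-93.1, 0.4, -0.3]]
```

>>> {"name": "drive_tool", "arguments": {
  "plan": [
    [[0,0.005,0],[0,0,0],0.35],
    [[0,0.009,0],[0,0,0],0.35],
    [[-0.035,0.009,0],[0,0,0],0.35],
    [[-0.074,0.009,0],[-3,0,0],0.35],
    [[-0.074,0.015,-0.02],[-10,0,0],0.35],
    [[-0.074,0.02,-0.035],[-17,0,0],0.35],
    [[-0.074,0.025,-0.05],[-24,0,0],0.35],
    [[-0.074,0.03,-0.065],[-31,0,0],0.35],
    [[-0.074,0.035,-0.08],[-38,0,0],0.35],
    [[-0.074,0.04,-0.09],[-45,0,0],0.35],
    [[-0.074,0.045,-0.1],[-52,0,0],0.35],
    [[-0.074,0.05,-0.11],[-59,0,0],0.35],
    [[-0.074,0.055,-0.12],[-66,0,0],0.35],
    [[-0.074,0.055,-0.123],[-73,0,0],0.35],
    [[-0.074,0.055,-0.123],[-80,0,0],0.35],
    [[-0.074,0.055,-0.123],[-87,0,0],0.35],
    [[-0.073,0.055,-0.123],[-92,0,0],0.35],
    [[-0.073,0.055,-0.123],[-92,0,0],0.35],
    [[-0.073,0.055,-0.123],[-92,0,0],0.35]
  ]
}}

```text
clock: 41.92
tool_pos: [0.6413, 0.0097, 0.1606]
orientation: [1.8, 89.7, 26.9]
force: [-0.4, 0.6, -0.3]
opening: 0.0308
```

Run:
```python
from h import *
q=np.load("q.npy")
way(q,0,[(1.455,0,.16),(1.455,0,.086),(1.435,.0094,.086),(1.46,.0094,.086),(1.49,.0094,.086)],1)
```

```text
v=1.46 lead=0.0 z=0.160 [[0.0006, 0.0001, 0.0008], [-0.4, 0.3, -0.0]]
v=1.46 lead=0.0 z=0.086 [[0.0746, 0.0001, 0.0004], [-0.4, 0.3, -0.0]]
v=1.44 lead=9.4 z=0.086 [[0.0746, -0.0085, 0.0006], [-1.6, 0.3, -0.0]]
v=1.46 lead=9.4 z=0.086 [[0.0746, -0.0095, 0.0004], [-0.1, 0.3, -0.0]]
v=1.49 lead=9.4 z=0.086 [[0.0746, -0.0106, 0.0001], [1.6, 0.3, -0.0]]
```

>>> {"name": "drive_tool", "arguments": {
  "plan": [
    [[0.035,0,0],[0,0.3,0],0.35],
    [[0.07,0,0],[0,0.3,0],0.35],
    [[0.073,0,0],[0,0.3,0],0.35],
    [[0.073,0,0],[0,0.3,0],0.35],
    [[0.073,-0.005,0],[0,0.3,0],0.35],
    [[0.073,-0.0075,0],[0,0.3,0],0.35],
    [[0.073,-0.0085,0.0003],[0,0.3,0],0.35],
    [[0.073,-0.009,0.0003],[0,0.3,0],0.35],
    [[0.073,-0.0093,0.0003],[0,0.3,0],0.35],
    [[0.073,-0.0096,0.0003],[0,0.3,0],0.35],
    [[0.073,-0.0099,0.0002],[0.5,0.3,0],0.35]
  ]
}}

```text
clock: 42.83
tool_pos: [0.6467, 0.0016, 0.0884]
orientation: [4.0, 89.9, 28.7]
force: [-0.5, 4.3, 4.4]
opening: 0.0306
```

Run:
```python
from h import *
check(0,1,(1.46,1.48,1.5),5)
```

```text
t 43.08 v 1.465 rad 38.2 push 5.36 radial 1.29 Fz 3.8 tcp [0.6463 0.0013 0.0877] j6 -82.67382841328893
push mean 4.88 reads [4.1, 4.3, 5.3, 5.9, 4.9]
v=1.46 lead=9.4 z=0.087 [[0.0007, 0.0002, -0.0001], [-0.6, 0.1, -0.0]]
v=1.48 lead=9.4 z=0.087 [[0.0007, -0.0005, -0.0003], [0.5, 0.1, -0.0]]
v=1.50 lead=9.4 z=0.087 [[0.0007, -0.0013, -0.0005], [1.7, 0.1, -0.0]]
```

a still reads about 4.9 N, so it is firm. I retreat and re-check c.

Run:
```python
from h import *
q=np.load("q.npy")
way(q,2,[(1.44,0,.16),(1.44,0,.086),(1.42,.0094,.086),(1.44,.0094,.086),(1.46,.0094,.086)],0)
```

```text
v=1.44 lead=0.0 z=0.160 [[-0.0725, -0.0658, -0.1692], [-1.8, 0.1, -0.0]]
v=1.44 lead=0.0 z=0.086 [[0.0015, -0.0658, -0.1692], [-1.8, 0.1, -0.0]]
v=1.42 lead=9.4 z=0.086 [[0.0015, -0.0572, -0.1697], [-2.9, 0.1, -0.0]]
v=1.44 lead=9.4 z=0.086 [[0.0015, -0.0564, -0.1695], [-1.8, 0.1, -0.0]]
v=1.46 lead=9.4 z=0.086 [[0.0015, -0.0557, -0.1694], [-0.6, 0.1, -0.0]]
```

>>> {"name": "drive_tool", "arguments": {
  "plan": [
    [[0,0.005,0],[0,0,0],0.35],
    [[0,0.009,0],[0,0,0],0.35],
    [[-0.035,0.009,0],[0,0,0],0.35],
    [[-0.073,0.009,0],[0,0,0],0.35],
    [[-0.073,-0.01,-0.04],[0,0,0],0.35],
    [[-0.073,-0.03,-0.08],[-1,0,0],0.35],
    [[-0.073,-0.045,-0.12],[-1,0,0],0.35],
    [[-0.073,-0.06,-0.155],[-2,0,0],0.35],
    [[-0.073,-0.066,-0.169],[-2,0,0],0.35],
    [[-0.073,-0.066,-0.169],[-2,0,0],0.35],
    [[-0.035,-0.066,-0.169],[-2,0,0],0.35],
    [[-0.003,-0.066,-0.169],[-2,0,0],0.35],
    [[0.001,-0.066,-0.169],[-2,0,0],0.35],
    [[0.001,-0.066,-0.169],[-2,0,0],0.35],
    [[0.001,-0.061,-0.1695],[-2,0,0],0.35],
    [[0.001,-0.0585,-0.1695],[-2,0,0],0.35],
    [[0.001,-0.0574,-0.1695],[-2,0,0],0.35],
    [[0.001,-0.0569,-0.1695],[-2,0,0],0.35],
    [[0.001,-0.0566,-0.1695],[-2,0,0],0.35],
    [[0.001,-0.0563,-0.1695],[-2,0,0],0.35]
  ]
}}

```text
clock: 44.75
tool_pos: [0.5169, -0.1207, 0.0877]
orientation: [-21.4, 89.8, 5.3]
force: [1.8, -3.4, 2.2]
opening: 0.0311
```

Run:
```python
from h import *
check(2,0,(1.44,1.46,1.48),5)
```

```text
t 45.0 v 1.435 rad 37.3 push 3.65 radial -0.55 Fz 2.63 tcp [ 0.5166 -0.1207  0.0869] j6 -71.3404072704657
push mean 3.66 reads [3.8, 3.6, 2.8, 4.5, 3.5]
v=1.44 lead=9.4 z=0.087 [[-0.0001, 0.0003, -0.0007], [0.2, 0.1, 0.0]]
v=1.46 lead=9.4 z=0.087 [[-0.0001, 0.001, -0.0005], [1.4, 0.1, 0.0]]
v=1.48 lead=9.4 z=0.087 [[-0.0001, 0.0018, -0.0003], [2.5, 0.1, 0.0]]
```

>>> {"name": "drive_tool", "arguments": {
  "plan": [
    [[0,0.0004,-0.0006],[0.5,0,0],0.35],
    [[0,0.0008,-0.0005],[1,0,0],0.35],
    [[0,0.0011,-0.0005],[1.5,0,0],0.35]
  ]
}}

```text
clock: 45.25
tool_pos: [0.5161, -0.1198, 0.087]
orientation: [-13.9, 89.8, 11.3]
force: [4.9, -1.6, -0.8]
opening: 0.0304
```

Run:
```python
from h import *
check(2,0,(1.46,1.48),5)
```

```text
t 45.5 v 1.462 rad 37.8 push 4.21 radial -2.95 Fz 0.57 tcp [ 0.5158 -0.1198  0.0869] j6 -72.94752838315452
push mean 4.03 reads [3.6, 4.4, 4.4, 4.6, 3.1]
v=1.46 lead=9.4 z=0.087 [[-0.0001, -0.0, -0.0002], [-0.1, 0.2, 0.0]]
v=1.48 lead=9.4 z=0.087 [[-0.0001, 0.0007, 0.0], [1.0, 0.2, 0.0]]
```

c reads about 4.0 N. I nudge it slightly further, then retreat straight up.

>>> {"name": "drive_tool", "arguments": {
  "plan": [
    [[0,0.0005,0],[0.6,0,0],0.35],
    [[0,0.0009,0],[1.2,0,0],0.35],
    [[0,0.0012,0],[1.7,0,0],0.35],
    [[0,-0.004,0],[1.5,0,0],0.35],
    [[0,-0.0085,0],[1.5,0,0],0.35],
    [[0,-0.0085,0],[1.5,0,0],0.35],
    [[-0.035,-0.0085,0],[0,0,0],0.35],
    [[-0.075,-0.0085,0],[0,0,0],0.35],
    [[-0.115,-0.0085,0],[0,0,0],0.35],
    [[-0.155,-0.0085,0],[0,0,0],0.35],
    [[-0.17,-0.0085,-0.02],[0,0,0],0.35],
    [[-0.17,-0.0085,-0.04],[0,0,0],0.35],
    [[-0.17,-0.0085,-0.04],[0,0,0],0.35]
  ]
}}

```text
clock: 46.58
tool_pos: [0.4802, -0.1453, 0.258]
orientation: [0.0, 89.8, 25.1]
force: [-1.9, 0.6, -0.9]
opening: 0.0303
```

Run:
```python
from h import *
o=ctrl.get_obs();print(o["clock"],o["force"],o["tool_pos"])
q0=np.load("q.npy");q0[3:]=[1.46,1.48,1.47,1.48]
q,ob,r,im=measure(["wrist","scene"],q0,16);print(q.round(3),len(ob))
b=ctrl.snapshot("scene");cv2.imwrite("pics/s9.png",cv2.resize(b[130:330,200:400],(600,600),interpolation=cv2.INTER_CUBIC))
```

```text
46.5833 [-1.85280176  0.61402268 -0.87324712] [ 0.48022163 -0.14529192  0.2579937 ]
[ 0.581 -0.062  0.316  1.511  1.528  1.436  1.319] 11
```

View pics/s9.png

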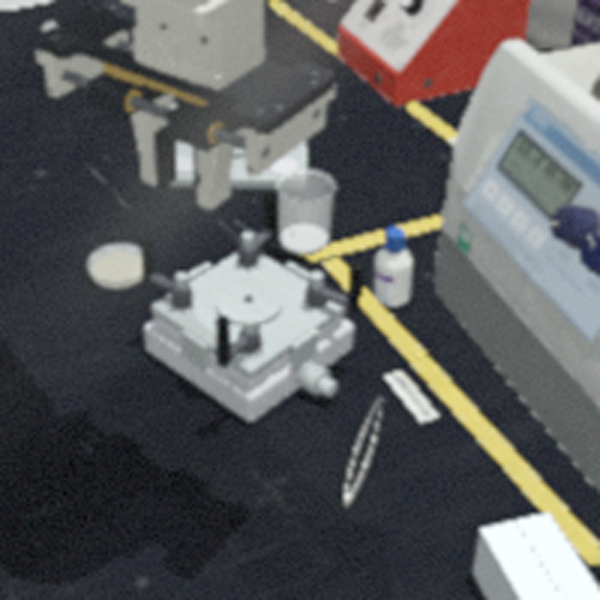

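The scene picture shows the gripper clear, the cover level at (248,300), and the dropper (395,270), forceps (362,450) and film box where they were. I hand the job in.

```bash
python3 -c "
from plant import ctrl
print(ctrl.close_job())"
```

```text
the job is handed in; nothing more can be done
None
```

All four clamp levers are swung clockwise crosswise in two rounds, and the job is handed in at about 47 s of the 72 s allowed. It gave no verdict.

- **First round:** levers a, c, b, d went to about 0.57 rad each. The first lever of each pair was followed by its diagonal opposite.
- **Second round:** a and c were made firm first, with a re-checked before moving on, then b and d. The cover came home at a lever value of about 1.3.

Last push readings at the pins, with about 0.5–1 N noise on each single reading:

| Lever | Push (N) | Value (rad) | When read |
|---|---|---|---|
| a | 4.9 | 1.46 | re-checked after b and d |
| b | 4.8 | 1.48 | before d was tightened, not re-checked |
| c | 4.0, then nudged about 0.03 rad further | about 1.49 | re-checked after b and d; not read after the nudge |
| d | 5.1, just over the 4–5 N band | 1.48 | when tightened |

- **Surroundings:** the last scene picture shows the cover level and the gripper clear above. The dropper, forceps and film box look unmoved.
- **Disagreement:** the final camera fit put d at 1.32 rad against 1.48 from contact, and a and b slightly high. It used only 11 points, so I trusted the contact and force readings.

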